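# Ready the heat activator at the cementing bench

### The job

Make the cementing bench ready to heat-activate the heel block: stand every jar of solvent cement that is on the bench upright in the blue crate, one to a cell, and lay the heel block flat inside the activator's tray, turned over so that its pale cemented face is up. Only when all the jars are in the crate and the heel lies in the tray, turn the activator's dial to the yellow mark. Leave the brush and the glue pan where they are.

Things in the scene. Friction and masses are not known exactly. Their poses are not given: they have to be found in the camera images.
- crate: Blue plastic crate fixed on the bench, 220 mm (its x) by 150 mm (its y), 45 mm high, floor and walls 5 mm thick. Dividers 5 mm thick, as high as the walls, make 3 cells along x by 2 along y, each 66.7 x 67.5 mm inside, 40 mm deep. Origin at the centre of its underside, z up. Some cells may hold a jar at the start.
- crate_in (a point): Centre of the crate's inner floor, 5 mm above the bench, axes as the crate's. The cell centres lie at x = -71.7, 0, +71.7 mm and y = -36.2, +36.2 mm from it.
- activator: Green heat activator fixed on the bench: housing 300 mm (x) by 220 mm (y), top 55 mm above the bench, origin at the centre of its underside, z up. Metal tray on its +x half, grey panel with the dial on its -x end. Along its +y edge, two posts (y = 159 to 171 mm, x = -48 to 158 mm) carry a lamp reflector that leans towards the tray: y = 95 mm and beyond, 135 to 255 mm above the bench.
- tray (a point): Centre of the floor of the activator's bare-metal perforated tray, 58 mm above the bench; axes as the activator's, whose origin is 55 mm from it in -x and 10 mm in +y. Inside its rim the tray is 172 mm in x and 162 mm in y; the rim stands 8 mm above the floor.
- dial (a joint): Black selector dial, rad, growing clockwise seen from above. A sprung detent holds it at four coloured dots 40 degrees apart, white (off) 0, blue (fan only) 0.698, yellow (activate) 1.396, red (high) 2.094. It starts at white or blue. Leaving a position takes about 0.06 N m; let go anywhere, it drops into the nearest one.
- dial_grip (a point): Where to grip the dial: on its upright axis, 88.5 mm above the bench, 152 mm from the tray's centre in -x. The dial is a disc 46 mm across with an upright grip bar, 44 mm long and 14 mm wide, whose top is 10 mm above this point and whose foot on the disc is 21 mm below it. x lies along the bar, towards the end with the white pointer line; z up. The dots lie 37 mm from the axis.
- heel: Black rubber heel block, D-shaped from above, 85 mm long, 60 wide, 40 thick, about 0.12 kg. Origin at its middle: the flat end (60 x 40) is 40 mm from it in -x, the round end 45 mm in +x; the long sides (y = +-30 mm) are flat from the flat end to x = +15 mm. Face z = +20 mm is black grooved tread, face z = -20 mm pale dried cement, face down at the start. It stands steadily on its flat end.
- brush: Bystander: glue brush with a red handle lying on the bench, 180 mm long, 40 mm wide, 20 mm high. The origin is under its steel ferrule, x along it towards the bristles.
- pan: Bystander: black glue pan with a white smeared rim, 170 x 120 mm, 55 mm high. Origin at the centre of its underside.
- jar1: Amber jar of solvent cement with a paper label and a red brush cap, 76 mm high, about 0.2 kg: body 54 mm in diameter up to 42 mm, then a shoulder, then the cap, 36 mm in diameter from 48 to 76 mm above the underside. Origin at the centre of its underside, z up along the jar. Stands loose on the bench at the start, or is absent.
- jar2: Amber jar of solvent cement with a paper label and a red brush cap, 76 mm high, about 0.2 kg: body 54 mm in diameter up to 42 mm, then a shoulder, then the cap, 36 mm in diameter from 48 to 76 mm above the underside. Origin at the centre of its underside, z up along the jar. Stands loose on the bench at the start, or is absent.
- jar3: Amber jar of solvent cement with a paper label and a red brush cap, 76 mm high, about 0.2 kg: body 54 mm in diameter up to 42 mm, then a shoulder, then the cap, 36 mm in diameter from 48 to 76 mm above the underside. Origin at the centre of its underside, z up along the jar. Stands loose on the bench at the start, or is absent.
- jar4: Amber jar of solvent cement with a paper label and a red brush cap, 76 mm high, about 0.2 kg: body 54 mm in diameter up to 42 mm, then a shoulder, then the cap, 36 mm in diameter from 48 to 76 mm above the underside. Origin at the centre of its underside, z up along the jar. Stands loose on the bench at the start, or is absent.
- jar5: Amber jar of solvent cement with a paper label and a red brush cap, 76 mm high, about 0.2 kg: body 54 mm in diameter up to 42 mm, then a shoulder, then the cap, 36 mm in diameter from 48 to 76 mm above the underside. Origin at the centre of its underside, z up along the jar. Stands loose on the bench at the start, or is absent.
- jar6: Amber jar of solvent cement with a paper label and a red brush cap, 76 mm high, about 0.2 kg: body 54 mm in diameter up to 42 mm, then a shoulder, then the cap, 36 mm in diameter from 48 to 76 mm above the underside. Origin at the centre of its underside, z up along the jar. Stands in a cell of the crate at the start, or is absent: one of jar6 and jar7 is there.
- jar7: Amber jar of solvent cement with a paper label and a red brush cap, 76 mm high, about 0.2 kg: body 54 mm in diameter up to 42 mm, then a shoulder, then the cap, 36 mm in diameter from 48 to 76 mm above the underside. Origin at the centre of its underside, z up along the jar. Stands in a cell of the crate at the start, or is absent: one of jar6 and jar7 is there.

How it is judged:
By the outcome, as a careful person would: the job done as asked, in the order asked, and still so for the second after the job is handed in, with the robot touching nothing.
Of jar1, jar2, jar3, jar4, jar5 only 3 to 5 are there at a start; the rules pass over those that are not, and their reading is None.
Of jar6, jar7 only 1 to 1 are there at a start; the rules pass over those that are not, and their reading is None.
At some moment in a run one of jar1, jar2, jar3, jar4, jar5, heel may be knocked a few centimetres aside while the robot is not near it.
It also fails if it takes over 208 s, if anything falls off the work surface, if the arm or the gripper's body presses on something with over 40 N, if the wrist force passes 120 N, or if a joint passes its speed limit or range.

### The arm

A 6-joint arm with a two-finger parallel gripper is mounted at the origin on the work surface. World frame = base frame: x ahead of the robot, y to its left, z up, the work surface at z = 0. Lengths are in m, angles in rad, forces in N, time in s.
With the tool pointing down it reaches from about 0.325 to 0.9 m from the base axis. Payload 3.5 kg.
Tool frame: the origin (TCP) lies between the finger pads; the fingertips stand 11 mm ahead of it and the grasp point (between the pads) lies 8 mm behind it; z points along the fingers, y is the line along which they close (so a half turn about z gives the same grasp; the last joint's range is limited). The gripper opens to 85 mm and grips with 20 to 120 N. Pads are 22 mm wide; open, the fingers measure 114 mm over their backs; the gripper's body (76 mm by 85 mm) begins 54 mm behind the grasp point. The pads swing forward as they close: fully open they stand 13 mm farther back than shut.
Start: joints at [1.238, 0.276, -0.026, 1.268, 0, 1.467], TCP at [0.142, 0.609, 0.242] pointing down, gripper open.
Joint ranges: [-3.12, 3.12], [-0.85, 1.88], [-1.08, 1.24], [-1.95, 2.15], [-1.57, 1.53], [-3.14, 3.14]. Speed limits (rad/s): [2.57, 2.57, 3.14, 3.14, 3.14, 3.14].

### API

Orientations are given as a rotation vector (axis times angle).
In Python, from bench import manip gives the robot as it stands. The module is installed in compiled form; this text tells all that it offers.
- The arm moves only by the tool drive_tool, never from a script. Its argument "motion" is a list of rows, each an object with "jaw": the closure, from 0 (fully open) to 1 (shut); "dp": the shift along the world's x, y, z normalised to -1 to 1, where 1 is 0.08 m, a list of three; "twist": the turn about the world's z normalised to -1 to 1, where 1 is 90 degrees. A call has 1 to 20 rows; each row is the pose to reach, as a shift and turn from the pose commanded when the call began; what a row does not reach only later rows make up. A row lasts 1/8 s, in which the tool goes at most 62.5 mm and 10.7 degrees, less where a joint would pass 70% of its speed; a pose out of reach is approached as far as the arm can. A call with a number of a shift or a turn outside -1 to 1 is refused whole. A call with a gripper value outside its range is refused whole. The fingers move at their own pace and stop on an object; the grip force is fixed at half the most. Time passes only in rows, so rows that repeat a pose let the fingers close. It gives the time, the measured TCP pose, the force, the opening and the grip force at its end, in the units of the state.
- manip.read_state(): the state, without advancing time (a new reading comes with each control period).
- manip.capture(name): name is "scene" or "top"; returns the picture (384x512x3 uint8, red, green, blue); there is no depth.
- manip.camera_info(name): a dict with "fov_y" (degrees; the focal length in pixels is half the picture's height over the tangent of half this angle, whatever the lens; pixels are square), "cx", "cy" (the principal point, pixels), "origin" and "rotation" of the camera in the world. Camera axes: x right, y up, looking along -z (the intrinsics and any distortion apply to the point x, -y, -z); pixel columns grow to the right and rows downward; lengths in m; the calibration is good to about 2 mm. A picture is of the moment at which its call begins. camera_info takes no time and is no camera call.
- manip.sign_off(): hands the job in; it is judged then, once.
The state is a dict: "t": time; "joint_positions": joint angles; "joint_velocities": joint speeds; "joint_torque": joint torques, N m; "tool_pos": TCP position; "eef_rot": TCP orientation; "ft_force": force on the tool from outside, world axes, zero at the start; "moment": the same for the moment, N m; "gripper_width": finger opening in m; "gripper_force": force on a finger pad.
Only numpy, scipy, OpenCV 4.12 (cv2) and the standard library are available. Lean on these libraries where they do the work, as an engineer would, in place of code of your own. Each camera call takes 0.05 s, during which the arm holds its last target. There are 200 camera calls.

## Working session

There is one attempt and no reset: what is moved stays moved. The work goes in short steps, Python scripts to look and compute and a tool call to move; the robot and the scene stay as the last step left them, time stands still between calls to the robot, and variables do not carry over. Pictures are saved under pics/ and viewed, at most 14 in all, crops included, and the job is handed in when it is done.

Besides the shell and the picture viewer there is one more tool, called as name(argument=value, ...) on one line, values as JSON. drive_tool: Moves the arm, as the interface text tells. Its arguments: {"type":"object","properties":{"motion":{"type":"array"}},"required":["motion"]}

```bash
mkdir -p pics
python3 - <<'E'
from bench import manip
import cv2
for n in("scene","top"):
    im=manip.capture(n); cv2.imwrite(f"pics/{n}0.png",im[:,:,::-1]); print(n,manip.camera_info(n))
print(manip.read_state())
E
```

```text
scene {'fov_y': 44.522958925174144, 'cx': 249.2982023504362, 'cy': 195.6786697194799, 'origin': array([1.40620588, 0.81706636, 0.90751874]), 'rotation': array([0.45841443, 1.09438586, 2.15681078])}
top {'fov_y': 47.35866714568816, 'cx': 253.56851084050882, 'cy': 189.55429488730402, 'origin': array([ 0.37284817, -0.00534385,  1.19453186]), 'rotation': array([ 0.14613384, -0.15433254, -1.56961173])}
{'t': 0.1, 'joint_positions': array([ 1.23760132e+00,  2.77081193e-01, -2.77509203e-02,  1.26799293e+00,
       -3.58210669e-05,  1.46739432e+00]), 'joint_velocities': array([ 1.53242553e-03, -2.64998277e-03,  4.15951371e-03,  2.14559236e-04,
       -2.30514698e-04,  5.95186093e-06]), 'joint_torque': array([-1.45866848e-04, -4.46709001e+01,  2.96128500e+01,  8.50009674e-03,
       -1.39529234e-04,  4.22088604e-06]), 'tool_pos': array([0.1421556 , 0.60791566, 0.24125304]), 'eef_rot': array([-0.36011774, -3.12047579,  0.00312286]), 'ft_force': array([-0.05674115,  0.14986008,  0.08067068]), 'moment': array([-0.00184913,  0.04053615, -0.01294209]), 'gripper_force': 0.0, 'gripper_width': 0.08534429192686617}
```

View pics/scene0.png

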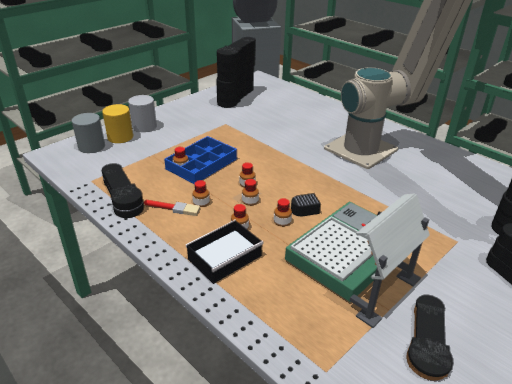

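View pics/top0.png

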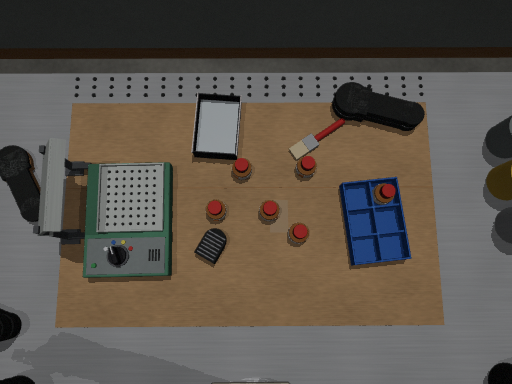

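The top view shows five loose jars with caps at about (242,168), (307,166), (270,211), (216,210) and (300,233). A sixth jar is in the crate at (387,191). The heel is at (211,245) and the dial at (117,255).

```bash
cat > h.py <<'E'
from bench import manip
import cv2, numpy as np
from scipy.spatial.transform import Rotation as R
C={n:manip.camera_info(n) for n in("scene","top")}
def ray(n,uv):
    c=C[n]; f=192/np.tan(np.radians(c["fov_y"])/2)
    uv=np.atleast_2d(uv).astype(float)
    d=np.c_[(uv[:,0]-c["cx"])/f,-(uv[:,1]-c["cy"])/f,-np.ones(len(uv))]
    return c["origin"],R.from_rotvec(c["rotation"]).apply(d)
def plane(n,uv,z):
    o,d=ray(n,uv); return o+d*((z-o[2])/d[:,2])[:,None]
def project(n,p):
    c=C[n]; f=192/np.tan(np.radians(c["fov_y"])/2)
    q=R.from_rotvec(c["rotation"]).inv().apply(np.atleast_2d(p)-c["origin"])
    return np.c_[c["cx"]-f*q[:,0]/q[:,2],c["cy"]+f*q[:,1]/q[:,2]]
def tri(u,v):
    o1,d1=ray("scene",u);o2,d2=ray("top",v);d1=d1[0];d2=d2[0]
    s=np.linalg.lstsq(np.c_[d1,-d2],o2-o1,rcond=None)[0]
    a,b=o1+s[0]*d1,o2+s[1]*d2
    return (a+b)/2,np.linalg.norm(a-b)
def blobs(mask,lo=20,hi=1e9):
    n,l,s,c=cv2.connectedComponentsWithStats(mask.astype(np.uint8))
    return [(c[i],s[i,4],(l==i)) for i in range(1,n) if lo<=s[i,4]<=hi]
def hsv(im): return cv2.cvtColor(im,cv2.COLOR_RGB2HSV)
def red(im):
    h=hsv(im); return ((h[...,0]<5)|(h[...,0]>174))&(h[...,1]>180)&(h[...,2]>90)
def jars(save=None):
    ims={n:manip.capture(n) for n in C}
    if save: [cv2.imwrite(f"pics/{n}{save}.png",ims[n][:,:,::-1]) for n in C]
    b={n:blobs(red(ims[n]),40) for n in C}; out=[]
    for ct,at,_ in b["top"]:
        for cs,as_,_ in b["scene"]:
            p,e=tri(cs,ct)
            if e<0.012 and 0.035<p[2]<0.11: out.append((p.round(4),round(e,4),ct.round(0),at))
    return out,ims
def rect(mask,n,z):
    m=max(blobs(mask),key=lambda b:b[1])[2].astype(np.uint8)
    k=cv2.findContours(m,cv2.RETR_EXTERNAL,cv2.CHAIN_APPROX_NONE)[0]
    k=max(k,key=len)[:,0]; w=plane(n,cv2.convexHull(k)[:,0],z)[:,:2].astype(np.float32)
    return cv2.minAreaRect(w)
E
python3 - <<'E'
from h import *
o,ims=jars("1")
for x in o: print(*x)
for n in C:
    h=hsv(ims[n])
    print(n,'crate',rect((h[...,0]>105)&(h[...,0]<125)&(h[...,1]>150)&(h[...,2]>50),n,.045))
t=ims["top"];h=hsv(t)
g=(h[...,0]>60)&(h[...,0]<90)&(h[...,1]>80)&(h[...,2]>30);g[:150]=0;g[:,180:]=0
print('act',rect(g,'top',.055))
cv2.imwrite("pics/zt.png",cv2.resize(t[150:290,75:275],None,fx=4,fy=4,interpolation=cv2.INTER_CUBIC)[:,:,::-1])
E
```

```text
[ 0.6642 -0.1556  0.0712] 0.0001 [308. 162.] 130
[0.6592 0.0211 0.071 ] 0.0 [241. 164.] 133
[ 0.5864 -0.3616  0.0763] 0.0019 [388. 190.] 135
[0.5449 0.0906 0.0708] 0.0004 [214. 207.] 140
[ 0.5428 -0.0531  0.0717] 0.0008 [270. 207.] 139
[ 0.4817 -0.1305  0.071 ] 0.0 [300. 231.] 141
scene crate ((0.535101592540741, -0.3056819438934326), (0.2556888461112976, 0.19114232063293457), 5.804377555847168)
top crate ((0.5132860541343689, -0.3340631425380707), (0.21827098727226257, 0.14875543117523193), 6.026683330535889)
act ((0.5185949802398682, 0.31587350368499756), (0.2965282201766968, 0.2240748405456543), 1.119727611541748)
```

View pics/zt.png

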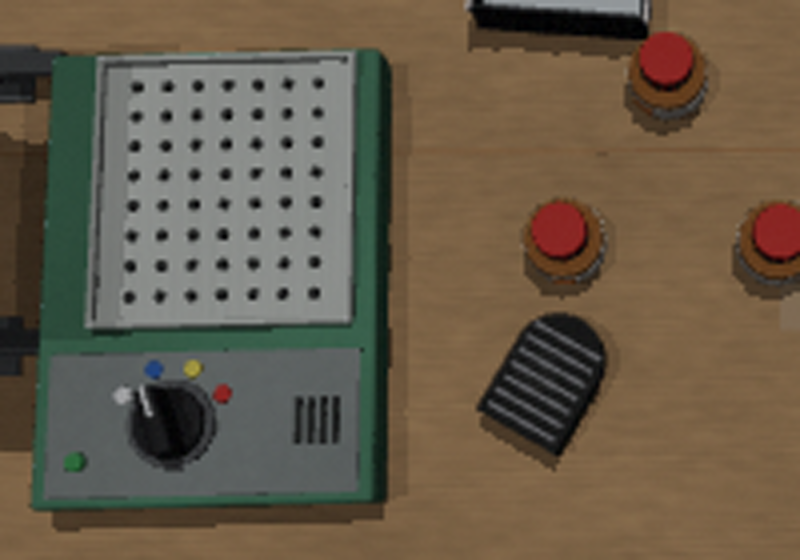

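The close view shows the dial pointer (145,400) between white (122,395) and blue (153,368), nearer white once its height is allowed for. The heel's round end points up-right, towards +x and −y. The tray is empty, and triangulation residuals are under 2 mm.

drive_tool(motion=[{"jaw": 0.2, "dp": [0.12, -0.5, 0], "twist": 0}, {"jaw": 0.2, "dp": [0.25, -1, 0], "twist": 0}, {"jaw": 0.2, "dp": [0.25, -1, 0], "twist": 0}])

```text
t: 0.57
tool_pos: [0.1623, 0.5258, 0.2418]
eef_rot: [-0.363, -3.12, 0.004]
ft_force: [0.1, -0.5, 0.7]
gripper_width: 0.0678
gripper_force: 0.0
```

drive_tool(motion=[{"jaw": 0.2, "dp": [0.12, -0.5, 0], "twist": 0}, {"jaw": 0.2, "dp": [0.25, -1, 0], "twist": 0}, {"jaw": 0.2, "dp": [0.25, -1, 0], "twist": 0}])

```text
t: 0.95
tool_pos: [0.1824, 0.4471, 0.2422]
eef_rot: [-0.363, -3.12, 0.001]
ft_force: [0.2, 1.5, 0.1]
gripper_width: 0.0683
gripper_force: 0.0
```

drive_tool(motion=[{"jaw": 0.2, "dp": [0.12, -0.5, 0], "twist": 0}, {"jaw": 0.2, "dp": [0.25, -1, 0], "twist": 0}, {"jaw": 0.2, "dp": [0.25, -1, 0], "twist": 0}])

```text
t: 1.32
tool_pos: [0.2027, 0.368, 0.2424]
eef_rot: [0.363, 3.12, 0.001]
ft_force: [0.1, 0.1, 0.2]
gripper_width: 0.0684
gripper_force: 0.0
```

drive_tool(motion=[{"jaw": 0.2, "dp": [0.37, -0.4, 0], "twist": 0}, {"jaw": 0.2, "dp": [0.75, -0.8, 0], "twist": 0}, {"jaw": 0.2, "dp": [0.75, -0.8, 0], "twist": 0}])

```text
t: 1.7
tool_pos: [0.2645, 0.3051, 0.2428]
eef_rot: [0.365, 3.119, 0.003]
ft_force: [-0.2, -0.6, -0.4]
gripper_width: 0.0684
gripper_force: 0.0
```

drive_tool(motion=[{"jaw": 0.2, "dp": [0.37, -0.4, 0], "twist": 0}, {"jaw": 0.2, "dp": [0.75, -0.8, 0], "twist": 0}, {"jaw": 0.2, "dp": [0.75, -0.8, 0], "twist": 0}])

```text
t: 2.08
tool_pos: [0.3244, 0.2411, 0.2427]
eef_rot: [0.364, 3.119, 0.002]
ft_force: [0.0, -0.5, -0.1]
gripper_width: 0.0683
gripper_force: 0.0
```

drive_tool(motion=[{"jaw": 0.2, "dp": [0.37, -0.4, 0], "twist": 0}, {"jaw": 0.2, "dp": [0.75, -0.8, 0], "twist": 0}, {"jaw": 0.2, "dp": [0.75, -0.8, 0], "twist": 0}])

```text
t: 2.45
tool_pos: [0.3841, 0.1771, 0.2425]
eef_rot: [0.363, 3.12, 0.002]
ft_force: [-0.5, 0.3, -0.2]
gripper_width: 0.0682
gripper_force: 0.0
```

drive_tool(motion=[{"jaw": 0.2, "dp": [0.5, -0.27, -0.25], "twist": 0}, {"jaw": 0.2, "dp": [1, -0.53, -0.5], "twist": 0}, {"jaw": 0.2, "dp": [1, -0.53, -0.5], "twist": 0}])

```text
t: 2.82
tool_pos: [0.4631, 0.1352, 0.2006]
eef_rot: [-0.36, -3.118, -0.0]
ft_force: [-0.1, -0.2, -0.0]
gripper_width: 0.0687
gripper_force: 0.0
```

drive_tool(motion=[{"jaw": 0.2, "dp": [0.5, -0.27, -0.25], "twist": 0}, {"jaw": 0.2, "dp": [1, -0.53, -0.5], "twist": 0}, {"jaw": 0.2, "dp": [1, -0.53, -0.5], "twist": 0}, {"jaw": 0.2, "dp": [1, -0.53, -0.5], "twist": 0}, {"jaw": 0.2, "dp": [1, -0.53, -0.5], "twist": 0}])

```text
t: 3.45
tool_pos: [0.5414, 0.0932, 0.1631]
eef_rot: [0.357, 3.121, 0.001]
ft_force: [-0.8, -0.4, 0.2]
gripper_width: 0.0684
gripper_force: 0.0
```

drive_tool(motion=[{"jaw": 0.2, "dp": [0.04, -0.03, -0.5], "twist": 0}, {"jaw": 0.2, "dp": [0.04, -0.03, -1], "twist": 0}, {"jaw": 0.2, "dp": [0.04, -0.03, -1], "twist": 0}])

```text
t: 3.82
tool_pos: [0.5416, 0.0899, 0.0801]
eef_rot: [-0.358, -3.114, 0.001]
ft_force: [0.3, 0.3, -0.0]
gripper_width: 0.0684
gripper_force: 0.0
```

drive_tool(motion=[{"jaw": 0.2, "dp": [0, 0, -0.3], "twist": 0}, {"jaw": 0.2, "dp": [0, 0, -0.3], "twist": 0}, {"jaw": 1, "dp": [0, 0, -0.3], "twist": 0}, {"jaw": 1, "dp": [0, 0, -0.3], "twist": 0}, {"jaw": 1, "dp": [0, 0, -0.3], "twist": 0}, {"jaw": 1, "dp": [0, 0, -0.3], "twist": 0}, {"jaw": 1, "dp": [0, 0, -0.3], "twist": 0}])

```text
t: 4.7
tool_pos: [0.5473, 0.0896, 0.0604]
eef_rot: [0.36, 3.117, 0.001]
ft_force: [-0.2, 0.7, 6.8]
gripper_width: 0.0344
gripper_force: 60.1
```

drive_tool(motion=[{"jaw": 1, "dp": [0, 0, 0.4], "twist": 0}, {"jaw": 1, "dp": [0, 0, 0.8], "twist": 0}, {"jaw": 1, "dp": [0, 0, 1], "twist": 0}, {"jaw": 1, "dp": [0, 0, 1], "twist": 0}])

```text
t: 5.2
tool_pos: [0.5466, 0.0894, 0.1395]
eef_rot: [0.36, 3.118, 0.001]
ft_force: [0.2, -0.4, -1.8]
gripper_width: 0.0343
gripper_force: 60.2
```

drive_tool(motion=[{"jaw": 1, "dp": [-0.03, -0.48, 0.5], "twist": 0}, {"jaw": 1, "dp": [-0.06, -0.96, 0.5], "twist": 0}, {"jaw": 1, "dp": [-0.06, -0.96, 0.5], "twist": 0}])

```text
t: 5.58
tool_pos: [0.5399, 0.0107, 0.1771]
eef_rot: [-0.365, -3.118, 0.001]
ft_force: [0.1, 0.1, -1.6]
gripper_width: 0.0342
gripper_force: 60.7
```

drive_tool(motion=[{"jaw": 1, "dp": [-0.03, -0.48, 0], "twist": 0}, {"jaw": 1, "dp": [-0.06, -0.96, 0], "twist": 0}, {"jaw": 1, "dp": [-0.06, -0.96, 0], "twist": 0}])

```text
t: 5.95
tool_pos: [0.535, -0.0653, 0.1765]
eef_rot: [-0.364, -3.117, -0.001]
ft_force: [-0.4, 0.2, -2.3]
gripper_width: 0.0341
gripper_force: 61.0
```

drive_tool(motion=[{"jaw": 1, "dp": [-0.03, -0.48, 0], "twist": 0}, {"jaw": 1, "dp": [-0.06, -0.96, 0], "twist": 0}, {"jaw": 1, "dp": [-0.06, -0.96, 0], "twist": 0}])

```text
t: 6.32
tool_pos: [0.5308, -0.1416, 0.177]
eef_rot: [-0.363, -3.119, -0.001]
ft_force: [0.2, 1.0, -1.6]
gripper_width: 0.0346
gripper_force: 61.1
```

drive_tool(motion=[{"jaw": 1, "dp": [-0.03, -0.48, 0], "twist": 0}, {"jaw": 1, "dp": [-0.06, -0.96, 0], "twist": 0}, {"jaw": 1, "dp": [-0.06, -0.96, 0], "twist": 0}])

```text
t: 6.7
tool_pos: [0.5264, -0.2181, 0.1774]
eef_rot: [-0.363, -3.12, -0.001]
ft_force: [-0.3, 0.8, -1.4]
gripper_width: 0.0344
gripper_force: 61.2
```

drive_tool(motion=[{"jaw": 1, "dp": [-0.03, -0.48, 0], "twist": 0}, {"jaw": 1, "dp": [-0.06, -0.96, 0], "twist": 0}, {"jaw": 1, "dp": [-0.06, -0.96, 0], "twist": 0}])

```text
t: 7.08
tool_pos: [0.5219, -0.2947, 0.1776]
eef_rot: [-0.362, -3.12, -0.002]
ft_force: [0.2, -0.1, -1.9]
gripper_width: 0.0343
gripper_force: 61.2
```

drive_tool(motion=[{"jaw": 1, "dp": [-0.03, -0.48, 0], "twist": 0}, {"jaw": 1, "dp": [-0.06, -0.96, 0], "twist": 0}, {"jaw": 1, "dp": [-0.06, -0.96, 0], "twist": 0}, {"jaw": 1, "dp": [-0.06, -0.96, 0], "twist": 0}, {"jaw": 1, "dp": [-0.06, -0.96, 0], "twist": 0}])

```text
t: 7.7
tool_pos: [0.5169, -0.3693, 0.178]
eef_rot: [-0.357, -3.12, -0.002]
ft_force: [-0.2, -0.6, -1.3]
gripper_width: 0.0344
gripper_force: 61.2
```

drive_tool(motion=[{"jaw": 1, "dp": [0, 0, -0.5], "twist": 0}, {"jaw": 1, "dp": [0, 0, -1], "twist": 0}, {"jaw": 1, "dp": [0, 0, -1], "twist": 0}])

```text
t: 8.07
tool_pos: [0.514, -0.3677, 0.0946]
eef_rot: [-0.358, -3.114, -0.009]
ft_force: [-1.3, 0.3, -1.7]
gripper_width: 0.0342
gripper_force: 61.2
```

drive_tool(motion=[{"jaw": 1, "dp": [0, 0, -0.3], "twist": 0}, {"jaw": 1, "dp": [0, 0, -0.38], "twist": 0}, {"jaw": 1, "dp": [0, 0, -0.38], "twist": 0}, {"jaw": 0.4, "dp": [0, 0, -0.38], "twist": 0}, {"jaw": 0.4, "dp": [0, 0, -0.38], "twist": 0}, {"jaw": 0.4, "dp": [0, 0, -0.38], "twist": 0}, {"jaw": 0.4, "dp": [0, 0, 0.2], "twist": 0}, {"jaw": 0.4, "dp": [0, 0, 0.8], "twist": 0}, {"jaw": 0.2, "dp": [0, 0, 1], "twist": 0}])

```text
t: 9.2
tool_pos: [0.5186, -0.3731, 0.1826]
eef_rot: [0.36, 3.115, -0.006]
ft_force: [1.1, -0.3, -0.2]
gripper_width: 0.0675
gripper_force: 0.0
```

Run:
```python
from h import *
o,_=jars("2")
for x in o: print(*x)
```

```text
[ 0.6642 -0.1559  0.0705] 0.0 [308. 162.] 132
[0.6593 0.0212 0.0703] 0.0003 [241. 164.] 133
[ 0.588  -0.3595  0.0779] 0.0021 [388. 189.] 113
[ 0.5428 -0.0529  0.0718] 0.0006 [270. 207.] 141
[ 0.515  -0.3716  0.0753] 0.0029 [394. 217.] 138
[ 0.4817 -0.1304  0.071 ] 0.0001 [300. 231.] 142
```

drive_tool(motion=[{"jaw": 0.2, "dp": [-0.07, 0.5, 0], "twist": 0}, {"jaw": 0.2, "dp": [-0.15, 1, 0], "twist": 0}, {"jaw": 0.2, "dp": [-0.15, 1, 0], "twist": 0}])

```text
t: 9.68
tool_pos: [0.5025, -0.2878, 0.1756]
eef_rot: [-0.356, -3.116, -0.005]
ft_force: [0.2, 0.0, -0.3]
gripper_width: 0.0682
gripper_force: 0.0
```

drive_tool(motion=[{"jaw": 0.2, "dp": [-0.07, 0.5, 0], "twist": 0}, {"jaw": 0.2, "dp": [-0.15, 1, 0], "twist": 0}, {"jaw": 0.2, "dp": [-0.15, 1, 0], "twist": 0}])

```text
t: 10.05
tool_pos: [0.4912, -0.2093, 0.1765]
eef_rot: [-0.356, -3.118, -0.002]
ft_force: [0.7, -0.4, 0.1]
gripper_width: 0.0682
gripper_force: 0.0
```

drive_tool(motion=[{"jaw": 0.2, "dp": [-0.07, 0.5, 0], "twist": 0}, {"jaw": 0.2, "dp": [-0.15, 1, 0], "twist": 0}, {"jaw": 0.2, "dp": [-0.15, 1, 0], "twist": 0}, {"jaw": 0.2, "dp": [-0.15, 1, 0], "twist": 0}, {"jaw": 0.2, "dp": [-0.15, 1, 0], "twist": 0}])

```text
t: 10.68
tool_pos: [0.4813, -0.1327, 0.1781]
eef_rot: [0.362, 3.12, -0.001]
ft_force: [0.2, 0.2, 0.7]
gripper_width: 0.0684
gripper_force: 0.0
```

drive_tool(motion=[{"jaw": 0.2, "dp": [0, 0, -0.5], "twist": 0}, {"jaw": 0.2, "dp": [0, 0, -1], "twist": 0}, {"jaw": 0.2, "dp": [0, 0, -1], "twist": 0}])

```text
t: 11.05
tool_pos: [0.4779, -0.1311, 0.0954]
eef_rot: [-0.361, -3.114, -0.003]
ft_force: [0.6, 0.6, 0.2]
gripper_width: 0.0685
gripper_force: 0.0
```

drive_tool(motion=[{"jaw": 0.2, "dp": [0, 0, -0.47], "twist": 0}, {"jaw": 0.2, "dp": [0, 0, -0.47], "twist": 0}, {"jaw": 1, "dp": [0, 0, -0.47], "twist": 0}, {"jaw": 1, "dp": [0, 0, -0.47], "twist": 0}, {"jaw": 1, "dp": [0, 0, -0.47], "twist": 0}, {"jaw": 1, "dp": [0, 0, -0.47], "twist": 0}, {"jaw": 1, "dp": [0, 0, -0.47], "twist": 0}])

```text
t: 11.92
tool_pos: [0.4826, -0.1318, 0.0629]
eef_rot: [0.359, 3.117, -0.001]
ft_force: [-0.3, 1.4, 5.5]
gripper_width: 0.0342
gripper_force: 59.2
```

drive_tool(motion=[{"jaw": 1, "dp": [0, 0, 0.4], "twist": 0}, {"jaw": 1, "dp": [0, 0, 0.8], "twist": 0}, {"jaw": 1, "dp": [0, 0, 1], "twist": 0}, {"jaw": 1, "dp": [0, 0, 1], "twist": 0}])

```text
t: 12.42
tool_pos: [0.4817, -0.1319, 0.1419]
eef_rot: [0.36, 3.118, -0.002]
ft_force: [0.2, -0.1, -3.1]
gripper_width: 0.0342
gripper_force: 60.5
```

drive_tool(motion=[{"jaw": 1, "dp": [-0.05, -0.4, 0.48], "twist": 0}, {"jaw": 1, "dp": [-0.11, -0.77, 0.48], "twist": 0}, {"jaw": 1, "dp": [-0.11, -0.77, 0.48], "twist": 0}])

```text
t: 12.8
tool_pos: [0.4713, -0.1943, 0.1781]
eef_rot: [-0.364, -3.119, -0.0]
ft_force: [0.2, -0.0, -3.1]
gripper_width: 0.034
gripper_force: 61.0
```

drive_tool(motion=[{"jaw": 1, "dp": [-0.05, -0.4, 0], "twist": 0}, {"jaw": 1, "dp": [-0.11, -0.77, 0], "twist": 0}, {"jaw": 1, "dp": [-0.11, -0.77, 0], "twist": 0}])

```text
t: 13.18
tool_pos: [0.4623, -0.2549, 0.1774]
eef_rot: [-0.363, -3.118, -0.002]
ft_force: [0.5, 0.7, -2.6]
gripper_width: 0.0341
gripper_force: 61.2
```

drive_tool(motion=[{"jaw": 1, "dp": [-0.05, -0.4, 0], "twist": 0}, {"jaw": 1, "dp": [-0.11, -0.77, 0], "twist": 0}, {"jaw": 1, "dp": [-0.11, -0.77, 0], "twist": 0}])

```text
t: 13.55
tool_pos: [0.4539, -0.3162, 0.1778]
eef_rot: [-0.362, -3.119, -0.002]
ft_force: [-0.4, 0.7, -1.8]
gripper_width: 0.0339
gripper_force: 61.3
```

drive_tool(motion=[{"jaw": 1, "dp": [-0.05, -0.4, 0], "twist": 0}, {"jaw": 1, "dp": [-0.11, -0.77, 0], "twist": 0}, {"jaw": 1, "dp": [-0.11, -0.77, 0], "twist": 0}, {"jaw": 1, "dp": [-0.11, -0.77, 0], "twist": 0}, {"jaw": 1, "dp": [-0.11, -0.77, 0], "twist": 0}])

```text
t: 14.18
tool_pos: [0.4455, -0.3761, 0.1786]
eef_rot: [-0.358, -3.12, -0.002]
ft_force: [0.6, 0.0, -2.8]
gripper_width: 0.0342
gripper_force: 61.3
```

drive_tool(motion=[{"jaw": 1, "dp": [0, 0, -0.3], "twist": 0}, {"jaw": 1, "dp": [0, 0, -0.6], "twist": 0}, {"jaw": 1, "dp": [0, 0, -0.6], "twist": 0}, {"jaw": 1, "dp": [0, 0, -0.6], "twist": 0}])

```text
t: 14.68
tool_pos: [0.4461, -0.3777, 0.1319]
eef_rot: [0.359, 3.12, -0.001]
ft_force: [0.4, -0.6, -1.9]
gripper_width: 0.0344
gripper_force: 61.3
```

drive_tool(motion=[{"jaw": 1, "dp": [0, 0, -0.4], "twist": 0}, {"jaw": 1, "dp": [0, 0, -0.78], "twist": 0}, {"jaw": 1, "dp": [0, 0, -0.78], "twist": 0}, {"jaw": 0.4, "dp": [0, 0, -0.78], "twist": 0}, {"jaw": 0.4, "dp": [0, 0, -0.78], "twist": 0}, {"jaw": 0.4, "dp": [0, 0, -0.78], "twist": 0}, {"jaw": 0.4, "dp": [0, 0, -0.2], "twist": 0}, {"jaw": 0.4, "dp": [0, 0, 0.4], "twist": 0}, {"jaw": 0.2, "dp": [0, 0, 0.6], "twist": 0}, {"jaw": 0.2, "dp": [0, 0, 0.6], "twist": 0}])

```text
t: 15.92
tool_pos: [0.4463, -0.3787, 0.1807]
eef_rot: [0.36, 3.118, -0.003]
ft_force: [-0.5, 0.1, -0.4]
gripper_width: 0.0684
gripper_force: 0.0
```

Run:
```python
from h import *
o,_=jars("3")
for x in o: print(*x)
```

```text
[ 0.6643 -0.1559  0.07  ] 0.0 [308. 162.] 132
[0.6593 0.0212 0.0705] 0.0003 [241. 164.] 133
[ 0.5862 -0.3618  0.0762] 0.0018 [388. 190.] 135
[ 0.5428 -0.0529  0.0716] 0.0006 [270. 207.] 141
[ 0.5153 -0.3718  0.0761] 0.0018 [394. 217.] 138
```

drive_tool(motion=[{"jaw": 0.2, "dp": [0.12, 0.41, 0], "twist": 0}, {"jaw": 0.2, "dp": [0.24, 0.82, 0], "twist": 0}, {"jaw": 0.2, "dp": [0.24, 0.82, 0], "twist": 0}])

```text
t: 16.4
tool_pos: [0.4636, -0.3092, 0.1765]
eef_rot: [-0.355, -3.117, -0.005]
ft_force: [-0.1, -0.3, 0.0]
gripper_width: 0.0684
gripper_force: 0.0
```

drive_tool(motion=[{"jaw": 0.2, "dp": [0.12, 0.41, 0], "twist": 0}, {"jaw": 0.2, "dp": [0.24, 0.82, 0], "twist": 0}, {"jaw": 0.2, "dp": [0.24, 0.82, 0], "twist": 0}])

```text
t: 16.77
tool_pos: [0.4832, -0.245, 0.1774]
eef_rot: [-0.356, -3.118, -0.002]
ft_force: [0.1, -0.2, 0.0]
gripper_width: 0.0682
gripper_force: 0.0
```

drive_tool(motion=[{"jaw": 0.2, "dp": [0.12, 0.41, 0], "twist": 0}, {"jaw": 0.2, "dp": [0.24, 0.82, 0], "twist": 0}, {"jaw": 0.2, "dp": [0.24, 0.82, 0], "twist": 0}])

```text
t: 17.15
tool_pos: [0.5028, -0.1804, 0.178]
eef_rot: [-0.357, -3.119, -0.0]
ft_force: [-0.0, -0.2, 0.1]
gripper_width: 0.0682
gripper_force: 0.0
```

drive_tool(motion=[{"jaw": 0.2, "dp": [0.12, 0.41, 0], "twist": 0}, {"jaw": 0.2, "dp": [0.24, 0.82, 0], "twist": 0}, {"jaw": 0.2, "dp": [0.24, 0.82, 0], "twist": 0}])

```text
t: 17.52
tool_pos: [0.5224, -0.1154, 0.1784]
eef_rot: [-0.358, -3.12, 0.001]
ft_force: [-0.6, -1.3, -0.2]
gripper_width: 0.0685
gripper_force: 0.0
```

drive_tool(motion=[{"jaw": 0.2, "dp": [0.12, 0.41, 0], "twist": 0}, {"jaw": 0.2, "dp": [0.24, 0.82, 0], "twist": 0}, {"jaw": 0.2, "dp": [0.24, 0.82, 0], "twist": 0}, {"jaw": 0.2, "dp": [0.24, 0.82, 0], "twist": 0}, {"jaw": 0.2, "dp": [0.24, 0.82, 0], "twist": 0}])

```text
t: 18.15
tool_pos: [0.5413, -0.0512, 0.1789]
eef_rot: [-0.363, -3.12, 0.001]
ft_force: [0.5, -0.1, 0.0]
gripper_width: 0.0683
gripper_force: 0.0
```

drive_tool(motion=[{"jaw": 0.2, "dp": [0, 0, -0.5], "twist": 0}, {"jaw": 0.2, "dp": [0, 0, -1], "twist": 0}, {"jaw": 0.2, "dp": [0, 0, -1], "twist": 0}])

```text
t: 18.52
tool_pos: [0.538, -0.05, 0.096]
eef_rot: [-0.361, -3.113, -0.001]
ft_force: [-0.5, -0.7, 0.5]
gripper_width: 0.0685
gripper_force: 0.0
```

drive_tool(motion=[{"jaw": 0.2, "dp": [0, 0, -0.48], "twist": 0}, {"jaw": 0.2, "dp": [0, 0, -0.48], "twist": 0}, {"jaw": 1, "dp": [0, 0, -0.48], "twist": 0}, {"jaw": 1, "dp": [0, 0, -0.48], "twist": 0}, {"jaw": 1, "dp": [0, 0, -0.48], "twist": 0}, {"jaw": 1, "dp": [0, 0, -0.48], "twist": 0}, {"jaw": 1, "dp": [0, 0, -0.48], "twist": 0}])

```text
t: 19.4
tool_pos: [0.5434, -0.0508, 0.0631]
eef_rot: [0.36, 3.117, -0.003]
ft_force: [-0.9, -2.4, 7.6]
gripper_width: 0.0342
gripper_force: 59.1
```

drive_tool(motion=[{"jaw": 1, "dp": [0, 0, 0.4], "twist": 0}, {"jaw": 1, "dp": [0, 0, 0.8], "twist": 0}, {"jaw": 1, "dp": [0, 0, 1], "twist": 0}, {"jaw": 1, "dp": [0, 0, 1], "twist": 0}])

```text
t: 19.9
tool_pos: [0.5426, -0.0499, 0.142]
eef_rot: [0.36, 3.118, -0.0]
ft_force: [-0.9, 0.6, -2.2]
gripper_width: 0.0346
gripper_force: 60.3
```

drive_tool(motion=[{"jaw": 1, "dp": [-0.16, -0.4, 0.48], "twist": 0}, {"jaw": 1, "dp": [-0.325, -0.8, 0.48], "twist": 0}, {"jaw": 1, "dp": [-0.325, -0.8, 0.48], "twist": 0}])

```text
t: 20.27
tool_pos: [0.5141, -0.115, 0.1779]
eef_rot: [-0.364, -3.118, -0.0]
ft_force: [0.3, 0.3, -2.8]
gripper_width: 0.0341
gripper_force: 60.6
```

drive_tool(motion=[{"jaw": 1, "dp": [-0.16, -0.4, 0], "twist": 0}, {"jaw": 1, "dp": [-0.325, -0.8, 0], "twist": 0}, {"jaw": 1, "dp": [-0.325, -0.8, 0], "twist": 0}])

```text
t: 20.65
tool_pos: [0.4883, -0.1782, 0.1774]
eef_rot: [-0.364, -3.118, -0.002]
ft_force: [0.4, 0.8, -3.1]
gripper_width: 0.0343
gripper_force: 60.8
```

drive_tool(motion=[{"jaw": 1, "dp": [-0.16, -0.4, 0], "twist": 0}, {"jaw": 1, "dp": [-0.325, -0.8, 0], "twist": 0}, {"jaw": 1, "dp": [-0.325, -0.8, 0], "twist": 0}])

```text
t: 21.02
tool_pos: [0.4631, -0.242, 0.178]
eef_rot: [-0.363, -3.119, -0.002]
ft_force: [-0.1, 0.3, -3.0]
gripper_width: 0.0345
gripper_force: 61.0
```

drive_tool(motion=[{"jaw": 1, "dp": [-0.16, -0.4, 0], "twist": 0}, {"jaw": 1, "dp": [-0.325, -0.8, 0], "twist": 0}, {"jaw": 1, "dp": [-0.325, -0.8, 0], "twist": 0}, {"jaw": 1, "dp": [-0.325, -0.8, 0], "twist": 0}, {"jaw": 1, "dp": [-0.325, -0.8, 0], "twist": 0}])

```text
t: 21.65
tool_pos: [0.4379, -0.3044, 0.1787]
eef_rot: [-0.358, -3.121, -0.002]
ft_force: [-0.2, 0.3, -1.7]
gripper_width: 0.0345
gripper_force: 61.1
```

drive_tool(motion=[{"jaw": 1, "dp": [0, 0, -0.3], "twist": 0}, {"jaw": 1, "dp": [0, 0, -0.6], "twist": 0}, {"jaw": 1, "dp": [0, 0, -0.6], "twist": 0}, {"jaw": 1, "dp": [0, 0, -0.6], "twist": 0}])

```text
t: 22.15
tool_pos: [0.4382, -0.3057, 0.1318]
eef_rot: [0.359, 3.12, -0.001]
ft_force: [0.8, -0.5, -1.7]
gripper_width: 0.0342
gripper_force: 61.3
```

drive_tool(motion=[{"jaw": 1, "dp": [0, 0, -0.4], "twist": 0}, {"jaw": 1, "dp": [0, 0, -0.78], "twist": 0}, {"jaw": 1, "dp": [0, 0, -0.78], "twist": 0}, {"jaw": 0.4, "dp": [0, 0, -0.78], "twist": 0}, {"jaw": 0.4, "dp": [0, 0, -0.78], "twist": 0}, {"jaw": 0.4, "dp": [0, 0, -0.78], "twist": 0}, {"jaw": 0.4, "dp": [0, 0, -0.2], "twist": 0}, {"jaw": 0.4, "dp": [0, 0, 0.4], "twist": 0}, {"jaw": 0.2, "dp": [0, 0, 0.6], "twist": 0}, {"jaw": 0.2, "dp": [0, 0, 0.6], "twist": 0}])

```text
t: 23.4
tool_pos: [0.4384, -0.3065, 0.1805]
eef_rot: [0.36, 3.118, -0.003]
ft_force: [-0.1, 0.6, -0.9]
gripper_width: 0.0683
gripper_force: 0.0
```

Run:
```python
from h import *
o,_=jars("4")
for x in o: print(*x)
```

```text
[ 0.6642 -0.1559  0.0705] 0.0 [308. 162.] 132
[0.6593 0.0212 0.0707] 0.0002 [241. 164.] 133
[ 0.5862 -0.3617  0.076 ] 0.002 [388. 190.] 135
[ 0.5158 -0.371   0.0762] 0.0028 [394. 217.] 130
[ 0.4334 -0.3079  0.0727] 0.0025 [370. 250.] 86
```

drive_tool(motion=[{"jaw": 0.2, "dp": [0.35, 0.23, 0], "twist": 0}, {"jaw": 0.2, "dp": [0.705, 0.47, 0], "twist": 0}, {"jaw": 0.2, "dp": [0.705, 0.47, 0], "twist": 0}])

```text
t: 23.88
tool_pos: [0.4941, -0.2664, 0.1767]
eef_rot: [-0.356, -3.118, -0.003]
ft_force: [-0.5, -0.5, -0.1]
gripper_width: 0.0685
gripper_force: 0.0
```

drive_tool(motion=[{"jaw": 0.2, "dp": [0.35, 0.23, 0], "twist": 0}, {"jaw": 0.2, "dp": [0.705, 0.47, 0], "twist": 0}, {"jaw": 0.2, "dp": [0.705, 0.47, 0], "twist": 0}])

```text
t: 24.25
tool_pos: [0.5503, -0.2296, 0.1773]
eef_rot: [-0.357, -3.119, -0.002]
ft_force: [-0.2, -0.7, -0.4]
gripper_width: 0.0683
gripper_force: 0.0
```

drive_tool(motion=[{"jaw": 0.2, "dp": [0.35, 0.23, 0], "twist": 0}, {"jaw": 0.2, "dp": [0.705, 0.47, 0], "twist": 0}, {"jaw": 0.2, "dp": [0.705, 0.47, 0], "twist": 0}])

```text
t: 24.62
tool_pos: [0.6066, -0.1926, 0.1778]
eef_rot: [-0.358, -3.119, -0.0]
ft_force: [-0.8, -0.3, 0.1]
gripper_width: 0.068
gripper_force: 0.0
```

drive_tool(motion=[{"jaw": 0.2, "dp": [0.35, 0.23, 0], "twist": 0}, {"jaw": 0.2, "dp": [0.705, 0.47, 0], "twist": 0}, {"jaw": 0.2, "dp": [0.705, 0.47, 0], "twist": 0}, {"jaw": 0.2, "dp": [0.705, 0.47, 0], "twist": 0}, {"jaw": 0.2, "dp": [0.705, 0.47, 0], "twist": 0}])

```text
t: 25.25
tool_pos: [0.6617, -0.1563, 0.1788]
eef_rot: [-0.362, -3.119, 0.0]
ft_force: [-0.0, -0.1, -0.8]
gripper_width: 0.0682
gripper_force: 0.0
```

drive_tool(motion=[{"jaw": 0.2, "dp": [0, 0, -0.5], "twist": 0}, {"jaw": 0.2, "dp": [0, 0, -1], "twist": 0}, {"jaw": 0.2, "dp": [0, 0, -1], "twist": 0}])

```text
t: 25.62
tool_pos: [0.6589, -0.1549, 0.0952]
eef_rot: [-0.361, -3.112, -0.003]
ft_force: [-0.5, 0.2, 0.3]
gripper_width: 0.0682
gripper_force: 0.0
```

drive_tool(motion=[{"jaw": 0.2, "dp": [0, 0, -0.48], "twist": 0}, {"jaw": 0.2, "dp": [0, 0, -0.48], "twist": 0}, {"jaw": 1, "dp": [0, 0, -0.48], "twist": 0}, {"jaw": 1, "dp": [0, 0, -0.48], "twist": 0}, {"jaw": 1, "dp": [0, 0, -0.48], "twist": 0}, {"jaw": 1, "dp": [0, 0, -0.48], "twist": 0}, {"jaw": 1, "dp": [0, 0, -0.48], "twist": 0}])

```text
t: 26.5
tool_pos: [0.6652, -0.1561, 0.0637]
eef_rot: [0.36, 3.116, -0.002]
ft_force: [-1.0, -0.7, 6.7]
gripper_width: 0.0343
gripper_force: 60.4
```

drive_tool(motion=[{"jaw": 1, "dp": [0, 0, 0.4], "twist": 0}, {"jaw": 1, "dp": [0, 0, 0.8], "twist": 0}, {"jaw": 1, "dp": [0, 0, 1], "twist": 0}, {"jaw": 1, "dp": [0, 0, 1], "twist": 0}])

```text
t: 27.0
tool_pos: [0.6641, -0.1557, 0.1421]
eef_rot: [0.36, 3.118, -0.001]
ft_force: [-1.0, -0.4, -2.5]
gripper_width: 0.0342
gripper_force: 60.1
```

drive_tool(motion=[{"jaw": 1, "dp": [-0.48, -0.45, 0.48], "twist": 0}, {"jaw": 1, "dp": [-0.965, -0.89, 0.48], "twist": 0}, {"jaw": 1, "dp": [-0.965, -0.89, 0.48], "twist": 0}, {"jaw": 1, "dp": [-0.965, -0.89, 0.48], "twist": 0}])

```text
t: 27.5
tool_pos: [0.5851, -0.2263, 0.1775]
eef_rot: [-0.361, -3.119, -0.002]
ft_force: [-0.3, 0.4, -2.4]
gripper_width: 0.0344
gripper_force: 60.7
```

drive_tool(motion=[{"jaw": 1, "dp": [-0.48, -0.45, 0], "twist": 0}, {"jaw": 1, "dp": [-0.965, -0.89, 0], "twist": 0}, {"jaw": 1, "dp": [-0.965, -0.89, 0], "twist": 0}, {"jaw": 1, "dp": [-0.965, -0.89, 0], "twist": 0}, {"jaw": 1, "dp": [-0.965, -0.89, 0], "twist": 0}])

```text
t: 28.12
tool_pos: [0.5099, -0.2968, 0.1787]
eef_rot: [-0.357, -3.121, -0.001]
ft_force: [-0.4, -0.2, -2.2]
gripper_width: 0.0341
gripper_force: 61.0
```

drive_tool(motion=[{"jaw": 1, "dp": [0, 0, -0.3], "twist": 0}, {"jaw": 1, "dp": [0, 0, -0.6], "twist": 0}, {"jaw": 1, "dp": [0, 0, -0.6], "twist": 0}, {"jaw": 1, "dp": [0, 0, -0.6], "twist": 0}])

```text
t: 28.62
tool_pos: [0.5097, -0.2977, 0.1318]
eef_rot: [0.358, 3.12, -0.001]
ft_force: [-0.1, -0.2, -1.4]
gripper_width: 0.0341
gripper_force: 61.0
```

drive_tool(motion=[{"jaw": 1, "dp": [0, 0, -0.4], "twist": 0}, {"jaw": 1, "dp": [0, 0, -0.78], "twist": 0}, {"jaw": 1, "dp": [0, 0, -0.78], "twist": 0}, {"jaw": 0.4, "dp": [0, 0, -0.78], "twist": 0}, {"jaw": 0.4, "dp": [0, 0, -0.78], "twist": 0}, {"jaw": 0.4, "dp": [0, 0, -0.78], "twist": 0}, {"jaw": 0.4, "dp": [0, 0, -0.2], "twist": 0}, {"jaw": 0.4, "dp": [0, 0, 0.4], "twist": 0}, {"jaw": 0.2, "dp": [0, 0, 0.6], "twist": 0}, {"jaw": 0.2, "dp": [0, 0, 0.6], "twist": 0}])

```text
t: 29.88
tool_pos: [0.5096, -0.2985, 0.1807]
eef_rot: [0.36, 3.118, -0.003]
ft_force: [0.1, -0.9, -1.0]
gripper_width: 0.0682
gripper_force: 0.0
```

Run:
```python
from h import *
o,_=jars("5")
for x in o: print(*x)
```

```text
[0.6593 0.0212 0.0703] 0.0003 [241. 164.] 133
[ 0.5072 -0.2989  0.0758] 0.0015 [366. 220.] 136
```

Run:
```python
from h import *
im=cv2.imread("pics/top5.png")[:,:,::-1].copy()
h=hsv(im); m=(h[...,2]<45); m[:85]=0;m[175:]=0;m[:,:180]=0;m[:,250:]=0
b=max(blobs(m),key=lambda b:b[1])[2]
v,u=np.nonzero(b)
k=cv2.convexHull(np.c_[u,v].astype(np.int32))[:,0]
print(np.c_[k,plane("top",k,.055)[:,:2].round(3)])
print(plane("top",[[242,168]],.02))
```

```text
[[2.39e+02 1.03e+02 8.37e-01 2.70e-02]
 [2.36e+02 1.59e+02 6.77e-01 3.50e-02]
 [2.26e+02 1.59e+02 6.77e-01 6.20e-02]
 [2.09e+02 1.58e+02 6.80e-01 1.08e-01]
 [1.97e+02 1.57e+02 6.83e-01 1.40e-01]
 [1.94e+02 1.56e+02 6.86e-01 1.48e-01]
 [1.93e+02 1.53e+02 6.94e-01 1.51e-01]
 [1.93e+02 1.48e+02 7.08e-01 1.51e-01]
 [1.98e+02 9.80e+01 8.51e-01 1.40e-01]
 [1.99e+02 9.40e+01 8.63e-01 1.38e-01]
 [2.14e+02 9.30e+01 8.66e-01 9.60e-02]
 [2.32e+02 9.30e+01 8.66e-01 4.70e-02]
 [2.39e+02 9.60e+01 8.57e-01 2.70e-02]]
[[0.66089613 0.01962871 0.02      ]]
```

drive_tool(motion=[{"jaw": 0.3, "dp": [0.23, 0.5, 0], "twist": 0.05}, {"jaw": 0.3, "dp": [0.468, 1, 0], "twist": 0.1}, {"jaw": 0.3, "dp": [0.468, 1, 0], "twist": 0.1}])

```text
t: 30.35
tool_pos: [0.5455, -0.2148, 0.1765]
eef_rot: [-0.108, -3.136, -0.004]
ft_force: [-0.7, -0.0, -1.2]
gripper_width: 0.0601
gripper_force: 0.0
```

drive_tool(motion=[{"jaw": 0.3, "dp": [0.23, 0.5, 0], "twist": 0.05}, {"jaw": 0.3, "dp": [0.468, 1, 0], "twist": 0.1}, {"jaw": 0.3, "dp": [0.468, 1, 0], "twist": 0.1}])

```text
t: 30.72
tool_pos: [0.5833, -0.136, 0.1773]
eef_rot: [0.136, -3.136, -0.002]
ft_force: [-1.0, -0.1, -0.1]
gripper_width: 0.0599
gripper_force: 0.0
```

drive_tool(motion=[{"jaw": 0.3, "dp": [0.23, 0.5, 0], "twist": 0.05}, {"jaw": 0.3, "dp": [0.468, 1, 0], "twist": 0.1}, {"jaw": 0.3, "dp": [0.468, 1, 0], "twist": 0.1}])

```text
t: 31.1
tool_pos: [0.621, -0.057, 0.1777]
eef_rot: [0.38, -3.117, -0.0]
ft_force: [-0.7, -1.0, 0.0]
gripper_width: 0.0598
gripper_force: 0.0
```

drive_tool(motion=[{"jaw": 0.3, "dp": [0.23, 0.5, 0], "twist": 0.05}, {"jaw": 0.3, "dp": [0.468, 1, 0], "twist": 0.1}, {"jaw": 0.3, "dp": [0.468, 1, 0], "twist": 0.1}, {"jaw": 0.3, "dp": [0.468, 1, 0], "twist": 0.1}, {"jaw": 0.3, "dp": [0.468, 1, 0], "twist": 0.1}])

```text
t: 31.72
tool_pos: [0.6578, 0.0204, 0.1787]
eef_rot: [0.618, -3.079, 0.0]
ft_force: [-0.5, 0.4, 0.5]
gripper_width: 0.0596
gripper_force: 0.0
```

drive_tool(motion=[{"jaw": 0.3, "dp": [0, 0, -0.5], "twist": 0}, {"jaw": 0.3, "dp": [0, 0, -0.9], "twist": 0}, {"jaw": 0.3, "dp": [0, 0, -1], "twist": 0}, {"jaw": 0.3, "dp": [0, 0, -1], "twist": 0}])

```text
t: 32.22
tool_pos: [0.6582, 0.0215, 0.0991]
eef_rot: [0.62, -3.079, -0.0]
ft_force: [0.5, 0.3, 0.8]
gripper_width: 0.0598
gripper_force: 0.0
```

drive_tool(motion=[{"jaw": 0.3, "dp": [0, 0, -0.2], "twist": 0}, {"jaw": 0.3, "dp": [0, 0, -0.43], "twist": 0}, {"jaw": 1, "dp": [0, 0, -0.43], "twist": 0}, {"jaw": 1, "dp": [0, 0, -0.43], "twist": 0}, {"jaw": 1, "dp": [0, 0, -0.43], "twist": 0}, {"jaw": 1, "dp": [0, 0, -0.43], "twist": 0}, {"jaw": 1, "dp": [0, 0, -0.43], "twist": 0}])

```text
t: 33.1
tool_pos: [0.6586, 0.0222, 0.0649]
eef_rot: [-0.622, 3.079, -0.0]
ft_force: [0.1, 0.6, -0.9]
gripper_width: 0.0343
gripper_force: 59.8
```

drive_tool(motion=[{"jaw": 1, "dp": [0, 0, 0.4], "twist": 0}, {"jaw": 1, "dp": [0, 0, 0.8], "twist": 0}, {"jaw": 1, "dp": [0, 0, 1], "twist": 0}, {"jaw": 1, "dp": [0, 0, 1], "twist": 0}])

```text
t: 33.6
tool_pos: [0.6597, 0.0221, 0.1462]
eef_rot: [-0.621, 3.076, -0.001]
ft_force: [0.1, 0.1, -2.3]
gripper_width: 0.0342
gripper_force: 60.2
```

drive_tool(motion=[{"jaw": 1, "dp": [-0.12, -0.49, 0.44], "twist": 0}, {"jaw": 1, "dp": [-0.245, -0.977, 0.44], "twist": 0}, {"jaw": 1, "dp": [-0.245, -0.977, 0.44], "twist": 0}])

```text
t: 33.98
tool_pos: [0.6375, -0.0582, 0.1785]
eef_rot: [0.616, -3.078, -0.001]
ft_force: [0.3, -0.1, -2.8]
gripper_width: 0.0347
gripper_force: 60.4
```

drive_tool(motion=[{"jaw": 1, "dp": [-0.12, -0.49, 0], "twist": 0}, {"jaw": 1, "dp": [-0.245, -0.977, 0], "twist": 0}, {"jaw": 1, "dp": [-0.245, -0.977, 0], "twist": 0}])

```text
t: 34.35
tool_pos: [0.618, -0.1354, 0.178]
eef_rot: [0.617, -3.078, -0.002]
ft_force: [-0.1, -0.2, -1.9]
gripper_width: 0.034
gripper_force: 60.6
```

drive_tool(motion=[{"jaw": 1, "dp": [-0.12, -0.49, 0], "twist": 0}, {"jaw": 1, "dp": [-0.245, -0.977, 0], "twist": 0}, {"jaw": 1, "dp": [-0.245, -0.977, 0], "twist": 0}])

```text
t: 34.72
tool_pos: [0.5991, -0.213, 0.1785]
eef_rot: [0.618, -3.079, -0.002]
ft_force: [-0.3, 0.7, -2.3]
gripper_width: 0.0342
gripper_force: 60.7
```

drive_tool(motion=[{"jaw": 1, "dp": [-0.12, -0.49, 0], "twist": 0}, {"jaw": 1, "dp": [-0.245, -0.977, 0], "twist": 0}, {"jaw": 1, "dp": [-0.245, -0.977, 0], "twist": 0}, {"jaw": 1, "dp": [-0.245, -0.977, 0], "twist": 0}, {"jaw": 1, "dp": [-0.245, -0.977, 0], "twist": 0}])

```text
t: 35.35
tool_pos: [0.5804, -0.2887, 0.1795]
eef_rot: [0.625, -3.079, -0.002]
ft_force: [0.2, -0.2, -1.8]
gripper_width: 0.0341
gripper_force: 60.8
```

drive_tool(motion=[{"jaw": 1, "dp": [0, 0, -0.3], "twist": 0}, {"jaw": 1, "dp": [0, 0, -0.6], "twist": 0}, {"jaw": 1, "dp": [0, 0, -0.6], "twist": 0}, {"jaw": 1, "dp": [0, 0, -0.6], "twist": 0}])

```text
t: 35.85
tool_pos: [0.5808, -0.2901, 0.1327]
eef_rot: [-0.623, 3.078, -0.001]
ft_force: [0.8, -0.3, -1.9]
gripper_width: 0.0342
gripper_force: 60.8
```

drive_tool(motion=[{"jaw": 1, "dp": [0, 0, -0.4], "twist": 0}, {"jaw": 1, "dp": [0, 0, -0.76], "twist": 0}, {"jaw": 1, "dp": [0, 0, -0.76], "twist": 0}, {"jaw": 0.4, "dp": [0, 0, -0.76], "twist": 0}, {"jaw": 0.4, "dp": [0, 0, -0.76], "twist": 0}, {"jaw": 0.4, "dp": [0, 0, -0.76], "twist": 0}, {"jaw": 0.4, "dp": [0, 0, -0.2], "twist": 0}, {"jaw": 0.4, "dp": [0, 0, 0.4], "twist": 0}, {"jaw": 0.2, "dp": [0, 0, 0.6], "twist": 0}, {"jaw": 0.2, "dp": [0, 0, 0.6], "twist": 0}])

```text
t: 37.1
tool_pos: [0.5811, -0.2911, 0.1816]
eef_rot: [-0.621, 3.077, -0.004]
ft_force: [1.3, -0.7, 0.2]
gripper_width: 0.0683
gripper_force: 0.0
```

drive_tool(motion=[{"jaw": 0, "dp": [-0.2, 0.5, 0.3], "twist": 0}, {"jaw": 0, "dp": [-0.4, 1, 0.3], "twist": 0}, {"jaw": 0, "dp": [-0.4, 1, 0.3], "twist": 0}])

```text
t: 37.48
tool_pos: [0.5454, -0.2073, 0.2015]
eef_rot: [0.625, -3.074, -0.006]
ft_force: [0.1, -0.5, 0.0]
gripper_width: 0.0854
gripper_force: 0.0
```

drive_tool(motion=[{"jaw": 0, "dp": [-0.2, 0.5, 0.3], "twist": 0}, {"jaw": 0, "dp": [-0.4, 1, 0.3], "twist": 0}, {"jaw": 0, "dp": [-0.4, 1, 0.3], "twist": 0}, {"jaw": 0, "dp": [-0.4, 1, 0.3], "twist": 0}])

```text
t: 37.98
tool_pos: [0.5161, -0.131, 0.2267]
eef_rot: [0.621, -3.078, -0.0]
ft_force: [0.8, -0.2, -0.0]
gripper_width: 0.0855
gripper_force: 0.0
```

Run:
```python
from h import *
o,ims=jars("6")
for x in o: print(*x)
cv2.imwrite("pics/z6.png",np.hstack([cv2.resize(ims["scene"][130:290,140:390],None,fx=2,fy=2),cv2.resize(ims["top"][140:300,180:410][:, :150],None,fx=2,fy=2)])[:,:,::-1])
```

```text
[ 0.5863 -0.3617  0.0761] 0.0021 [388. 190.] 136
[ 0.5152 -0.3717  0.0757] 0.0024 [394. 217.] 138
[ 0.5049 -0.3041  0.0731] 0.0028 [368. 221.] 87
[ 0.4379 -0.3062  0.0757] 0.0021 [370. 247.] 145
```

View pics/top6.png

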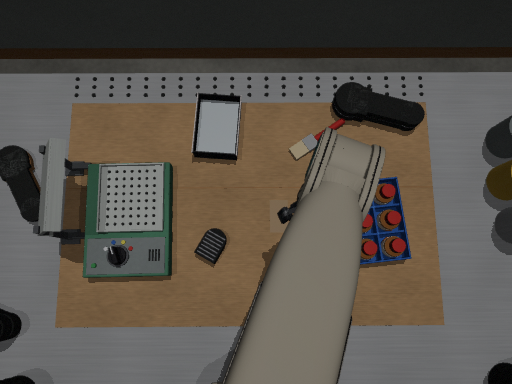

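The top view shows an empty bench except for the heel at (211,245). The crate's caps are visible at the right, with two of them hidden by the arm. Next I measure the heel.

```bash
cat >> h.py <<'E'
def heel(im,win=(180,215,260,280),z=.03):
    """dark blob in top view -> rect on plane z"""
    u0,v0,u1,v1=win
    h=hsv(im); m=np.zeros(h.shape[:2],bool); s=h[v0:v1,u0:u1]
    m[v0:v1,u0:u1]=(s[...,2]<60)|(s[...,1]<60)
    m=cv2.morphologyEx(m.astype(np.uint8),cv2.MORPH_OPEN,np.ones((3,3)))
    return rect(m,"top",z),m
E
python3 - <<'E'
from h import *
im=cv2.imread("pics/top6.png")[:,:,::-1].copy()
for z in(.02,.03,.04): print(z,heel(im,z=z)[0])
s=manip.read_state(); print(s["joint_positions"].round(2))
im2=im[215:280,180:260].copy(); m=heel(im)[1][215:280,180:260]; im2[m>0,0]=255
cv2.imwrite("pics/z7.png",cv2.resize(np.hstack([im[215:280,180:260],im2]),None,fx=4,fy=4)[:,:,::-1])
E
```

```text
0.02 ((0.45264172554016113, 0.09854549169540405), (0.065275639295578, 0.08669565618038177), 60.402122497558594)
0.03 ((0.45196235179901123, 0.09766095131635666), (0.06471989303827286, 0.08595754206180573), 60.40214157104492)
0.04 ((0.4512830078601837, 0.09677644819021225), (0.06416413187980652, 0.08521940559148788), 60.402137756347656)
[-0.37  0.12 -0.25  1.2  -0.   -0.77]
```

View pics/z7.png

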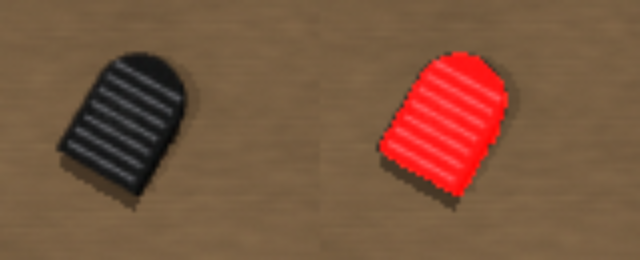

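The heel mask fits well: centre (0.4515, 0.097), long axis at −29.6°, round end towards +x −y. I'll grip it by the long sides.

drive_tool(motion=[{"jaw": 0, "dp": [-0.13, 0.47, 0], "twist": -0.1}, {"jaw": 0, "dp": [-0.27, 0.948, 0], "twist": -0.195}, {"jaw": 0, "dp": [-0.27, 0.948, 0], "twist": -0.195}])

```text
t: 38.45
tool_pos: [0.494, -0.0538, 0.2274]
eef_rot: [0.148, -3.137, -0.001]
ft_force: [0.3, -0.4, -0.2]
gripper_width: 0.0853
gripper_force: 0.0
```

drive_tool(motion=[{"jaw": 0, "dp": [-0.13, 0.47, 0], "twist": -0.1}, {"jaw": 0, "dp": [-0.27, 0.948, 0], "twist": -0.195}, {"jaw": 0, "dp": [-0.27, 0.948, 0], "twist": -0.195}])

```text
t: 38.83
tool_pos: [0.473, 0.0216, 0.2277]
eef_rot: [-0.331, -3.124, 0.0]
ft_force: [0.1, 0.2, -0.1]
gripper_width: 0.0855
gripper_force: 0.0
```

drive_tool(motion=[{"jaw": 0, "dp": [-0.13, 0.47, -0.4], "twist": -0.1}, {"jaw": 0, "dp": [-0.27, 0.948, -0.9], "twist": -0.195}, {"jaw": 0, "dp": [-0.27, 0.948, -1], "twist": -0.195}, {"jaw": 0, "dp": [-0.27, 0.948, -1], "twist": -0.195}, {"jaw": 0, "dp": [-0.27, 0.948, -1], "twist": -0.195}])

```text
t: 39.45
tool_pos: [0.4534, 0.0959, 0.1492]
eef_rot: [0.809, 3.033, 0.001]
ft_force: [-0.2, 0.9, -0.3]
gripper_width: 0.0854
gripper_force: 0.0
```

Run:
```python
from h import *
o,ims=jars("8")
for x in o: print(*x)
```

```text
[ 0.5864 -0.3619  0.076 ] 0.0018 [388. 190.] 136
[ 0.5821 -0.2915  0.0771] 0.0005 [361. 192.] 136
[ 0.5152 -0.3718  0.0753] 0.0025 [394. 217.] 138
[ 0.5079 -0.2988  0.0759] 0.0015 [366. 220.] 142
[ 0.4443 -0.3797  0.0738] 0.0021 [398. 245.] 146
[ 0.4381 -0.3065  0.0754] 0.0014 [370. 247.] 147
```

View pics/scene8.png

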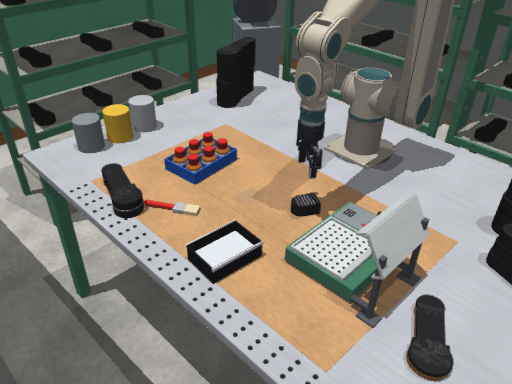

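All six jars stand in the crate cells (around (200,155)) and the heel is still at (305,205). Now I descend and grip it.

drive_tool(motion=[{"jaw": 0, "dp": [-0.02, 0, -0.5], "twist": 0}, {"jaw": 0, "dp": [-0.02, 0, -1], "twist": 0}, {"jaw": 0, "dp": [-0.02, 0, -1], "twist": 0}, {"jaw": 0, "dp": [-0.02, 0, -1], "twist": 0}])

```text
t: 40.05
tool_pos: [0.4512, 0.0968, 0.0694]
eef_rot: [0.808, 3.034, 0.001]
ft_force: [0.4, 0.4, -0.3]
gripper_width: 0.0855
gripper_force: 0.0
```

drive_tool(motion=[{"jaw": 0, "dp": [0, 0, -0.3], "twist": 0}, {"jaw": 0, "dp": [0, 0, -0.65], "twist": 0}, {"jaw": 0, "dp": [0, 0, -0.65], "twist": 0}, {"jaw": 1, "dp": [0, 0, -0.65], "twist": 0}, {"jaw": 1, "dp": [0, 0, -0.65], "twist": 0}, {"jaw": 1, "dp": [0, 0, -0.65], "twist": 0}, {"jaw": 1, "dp": [0, 0, -0.65], "twist": 0}])

```text
t: 40.92
tool_pos: [0.4523, 0.0974, 0.0182]
eef_rot: [0.807, 3.032, 0.003]
ft_force: [0.3, 0.5, 6.8]
gripper_width: 0.0592
gripper_force: 65.7
```

drive_tool(motion=[{"jaw": 1, "dp": [0, 0, 0.4], "twist": 0}, {"jaw": 1, "dp": [0, 0, 0.8], "twist": 0}, {"jaw": 1, "dp": [0, 0, 1], "twist": 0}])

```text
t: 41.3
tool_pos: [0.4513, 0.0971, 0.0986]
eef_rot: [0.807, 3.032, 0.002]
ft_force: [0.2, -0.6, -0.6]
gripper_width: 0.0587
gripper_force: 65.1
```

drive_tool(motion=[{"jaw": 1, "dp": [0.05, 0.05, 0.4], "twist": 0.1}, {"jaw": 1, "dp": [0.1, 0.1, 0.4], "twist": 0.2}, {"jaw": 1, "dp": [0.15, 0.2, 0.4], "twist": 0.3}, {"jaw": 1, "dp": [0.2, 0.3, 0.4], "twist": 0.4}, {"jaw": 1, "dp": [0.3, 0.4, 0.4], "twist": 0.5}, {"jaw": 1, "dp": [0.3, 0.4, 0.4], "twist": 0.6}, {"jaw": 1, "dp": [0.3, 0.4, 0.4], "twist": 0.67}, {"jaw": 1, "dp": [0.3, 0.4, 0.4], "twist": 0.67}])

```text
t: 42.3
tool_pos: [0.4739, 0.1291, 0.1286]
eef_rot: [-0.824, 3.031, -0.0]
ft_force: [0.4, 0.0, -1.4]
gripper_width: 0.0596
gripper_force: 65.0
```

drive_tool(motion=[{"jaw": 1, "dp": [0.05, 0.05, 0], "twist": 0.1}, {"jaw": 1, "dp": [0.1, 0.1, 0], "twist": 0.2}, {"jaw": 1, "dp": [0.15, 0.2, 0], "twist": 0.3}, {"jaw": 1, "dp": [0.2, 0.3, 0], "twist": 0.4}, {"jaw": 1, "dp": [0.3, 0.4, 0], "twist": 0.5}, {"jaw": 1, "dp": [0.3, 0.4, 0], "twist": 0.6}, {"jaw": 1, "dp": [0.3, 0.4, 0], "twist": 0.67}, {"jaw": 1, "dp": [0.3, 0.4, 0], "twist": 0.67}, {"jaw": 1, "dp": [0.3, 0.4, 0], "twist": 0.67}])

```text
t: 43.42
tool_pos: [0.4977, 0.161, 0.1281]
eef_rot: [-2.234, 2.209, -0.0]
ft_force: [0.6, 0.5, -1.0]
gripper_width: 0.0588
gripper_force: 65.0
```

Run:
```python
from h import *
o,ims=jars("9"); s=manip.read_state()
print(s["tool_pos"].round(4),s["eef_rot"].round(3),s["gripper_width"].round(4),s["ft_force"].round(1),s["joint_positions"].round(2))
cv2.imwrite("pics/z9.png",np.hstack([cv2.resize(ims["scene"][140:300,250:450],None,fx=2,fy=2,interpolation=2),cv2.resize(ims["top"][140:300,70:270],None,fx=2,fy=2,interpolation=2)])[:,:,::-1])
```

```text
Traceback (most recent call last):
AttributeError: 'float' object has no attribute 'round'
```

drive_tool(motion=[{"jaw": 1, "dp": [0, 0.16, -0.3], "twist": 0}, {"jaw": 1, "dp": [0, 0.16, -0.6], "twist": 0}, {"jaw": 1, "dp": [0, 0.16, -0.6], "twist": 0}, {"jaw": 1, "dp": [0, 0.16, -0.6], "twist": 0}])

```text
t: 44.02
tool_pos: [0.4982, 0.1739, 0.0806]
eef_rot: [-2.236, 2.206, -0.001]
ft_force: [-0.3, -0.6, -1.5]
gripper_width: 0.0591
gripper_force: 65.0
```

drive_tool(motion=[{"jaw": 1, "dp": [0, 0, -0.09], "twist": 0}, {"jaw": 1, "dp": [0, -0.04, -0.15], "twist": 0}, {"jaw": 1, "dp": [0, -0.075, -0.21], "twist": 0}, {"jaw": 1, "dp": [0, -0.075, -0.21], "twist": 0}])

```text
t: 44.52
tool_pos: [0.4999, 0.1692, 0.0662]
eef_rot: [-2.233, 2.202, 0.0]
ft_force: [-3.2, 0.8, 12.7]
gripper_width: 0.0592
gripper_force: 69.4
```

```bash
cat >> h.py <<'E'
def look(tag,sc=(140,300,250,450),tp=(140,300,70,270)):
    i={n:manip.capture(n) for n in C}
    f=lambda im,w:cv2.resize(im[w[0]:w[1],w[2]:w[3]],(400,320),interpolation=2)
    cv2.imwrite(f"pics/{tag}.png",np.hstack([f(i["scene"],sc),f(i["top"],tp)])[:,:,::-1])
    s=manip.read_state(); print({k:np.round(s[k],3) for k in("t","tool_pos","eef_rot","gripper_width","ft_force","joint_positions")})
    return i
E
python3 -c "
from h import *
look('z10')"
```

```text
{'t': np.float64(44.625), 'tool_pos': array([0.5  , 0.169, 0.066]), 'eef_rot': array([-2.233,  2.202, -0.   ]), 'gripper_width': np.float64(0.059), 'ft_force': array([-2.862,  1.188, 13.12 ]), 'joint_positions': array([ 0.202,  0.263, -0.453,  0.851,  0.003, -1.383])}
```

View pics/z10.png

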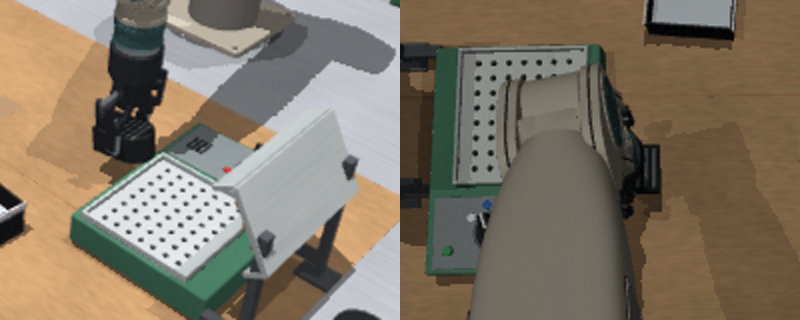

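The scene crop shows the heel's round end resting on the housing's edge at about (150,150), with 13 N on the wrist. I continue the pivot.

drive_tool(motion=[{"jaw": 1, "dp": [0, -0.015, -0.07], "twist": 0}, {"jaw": 1, "dp": [0, -0.03, -0.13], "twist": 0}, {"jaw": 1, "dp": [0, -0.03, -0.13], "twist": 0}])

```text
t: 45.0
tool_pos: [0.5, 0.1649, 0.056]
eef_rot: [-2.234, 2.205, -0.006]
ft_force: [-4.0, -5.0, 15.2]
gripper_width: 0.0592
gripper_force: 75.3
```

drive_tool(motion=[{"jaw": 1, "dp": [0, 0.01, -0.06], "twist": 0}, {"jaw": 1, "dp": [0, 0.02, -0.115], "twist": 0}, {"jaw": 1, "dp": [0, 0.02, -0.115], "twist": 0}])

```text
t: 45.38
tool_pos: [0.4999, 0.1634, 0.0465]
eef_rot: [2.232, -2.206, 0.015]
ft_force: [-2.7, -14.9, 16.8]
gripper_width: 0.0588
gripper_force: 80.7
```

```bash
python3 -c "
from h import *
look('z11',sc=(150,250,250,375))"
```

```text
{'t': np.float64(45.475), 'tool_pos': array([0.5  , 0.163, 0.047]), 'eef_rot': array([ 2.232, -2.207,  0.014]), 'gripper_width': np.float64(0.059), 'ft_force': array([ -3.512, -14.239,  16.58 ]), 'joint_positions': array([ 0.198,  0.287, -0.471,  0.81 , -0.009, -1.384])}
```

View pics/z11.png

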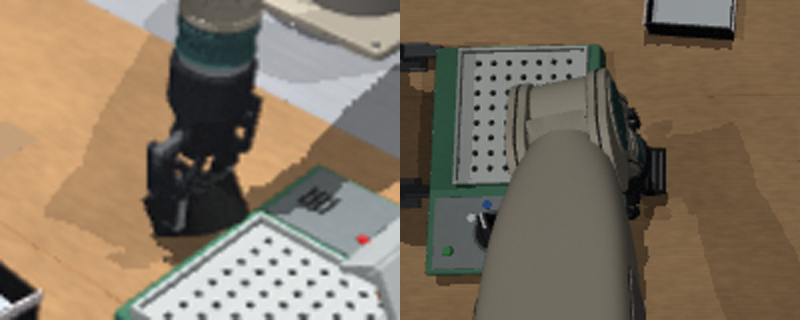

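The crop shows the heel tilted about 40° against the edge at (200,200), and the force direction agrees. I continue to about 60°.

drive_tool(motion=[{"jaw": 1, "dp": [0, 0.03, -0.03], "twist": 0}, {"jaw": 1, "dp": [0, 0.06, -0.05], "twist": 0}, {"jaw": 1, "dp": [0, 0.1, -0.05], "twist": 0}, {"jaw": 1, "dp": [0, 0.1, -0.05], "twist": 0}])

```text
t: 45.98
tool_pos: [0.4998, 0.1638, 0.0428]
eef_rot: [2.218, -2.201, 0.035]
ft_force: [-4.3, -35.6, 24.3]
gripper_width: 0.0589
gripper_force: 83.9
```

drive_tool(motion=[{"jaw": 1, "dp": [0, 0.04, 0.01], "twist": 0}, {"jaw": 1, "dp": [0, 0.08, 0.02], "twist": 0}, {"jaw": 1, "dp": [0, 0.08, 0.02], "twist": 0}])

```text
t: 46.35
tool_pos: [0.4995, 0.1639, 0.0436]
eef_rot: [2.206, -2.197, 0.052]
ft_force: [-1.5, -53.1, 21.5]
gripper_width: 0.0595
gripper_force: 83.3
```

```bash
python3 -c "
from h import *
look('z12',sc=(150,250,250,375))"
```

```text
{'t': np.float64(46.45), 'tool_pos': array([0.5  , 0.164, 0.044]), 'eef_rot': array([ 2.206, -2.198,  0.052]), 'gripper_width': np.float64(0.059), 'ft_force': array([ -1.175, -52.137,  21.337]), 'joint_positions': array([ 0.217,  0.297, -0.465,  0.813, -0.043, -1.357])}
```

View pics/z12.png

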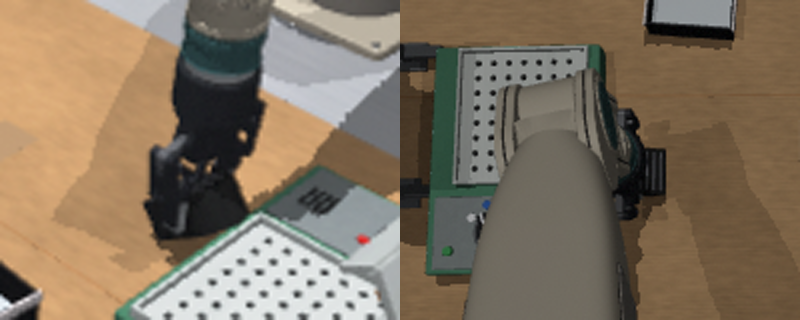

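It stuck at about 41°: the force is (−53, 21) N, with friction on the edge. I'll unload and use the second method, setting the flat end's corner on the bench and dragging it away in −y.

drive_tool(motion=[{"jaw": 1, "dp": [0, -0.12, 0], "twist": 0}, {"jaw": 1, "dp": [0, -0.22, -0.02], "twist": 0}, {"jaw": 1, "dp": [0, -0.23, -0.06], "twist": 0}, {"jaw": 1, "dp": [0, -0.25, -0.1], "twist": 0}, {"jaw": 1, "dp": [0, -0.3, -0.1], "twist": 0}, {"jaw": 1, "dp": [0, -0.35, -0.1], "twist": 0}])

```text
t: 47.2
tool_pos: [0.5004, 0.1558, 0.0352]
eef_rot: [-2.232, 2.2, 0.001]
ft_force: [0.0, 5.4, 6.4]
gripper_width: 0.0591
gripper_force: 82.9
```

drive_tool(motion=[{"jaw": 1, "dp": [0, -0.05, -0.05], "twist": 0}, {"jaw": 1, "dp": [0, -0.1, -0.05], "twist": 0}, {"jaw": 1, "dp": [0, -0.15, -0.05], "twist": 0}, {"jaw": 1, "dp": [0, -0.2, -0.05], "twist": 0}])

```text
t: 47.7
tool_pos: [0.5032, 0.1443, 0.035]
eef_rot: [-2.227, 2.189, 0.007]
ft_force: [-3.9, 15.0, 27.6]
gripper_width: 0.0595
gripper_force: 85.0
```

```bash
python3 -c "
from h import *
look('z13',sc=(150,250,250,375),tp=(190,270,160,260))"
```

```text
{'t': np.float64(47.8), 'tool_pos': array([0.503, 0.144, 0.035]), 'eef_rot': array([-2.226,  2.19 ,  0.006]), 'gripper_width': np.float64(0.059), 'ft_force': array([-2.896, 13.824, 27.174]), 'joint_positions': array([ 0.147,  0.293, -0.495,  0.77 ,  0.014, -1.44 ])}
```

View pics/z13.png

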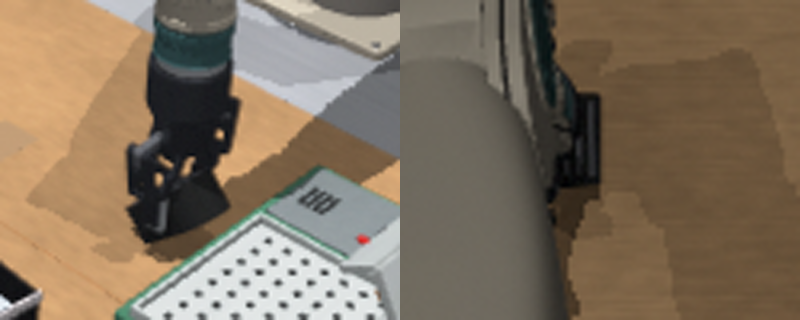

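The heel is tilted about 43°, with its corner on the bench and friction near 0.5. I press harder while dragging.

drive_tool(motion=[{"jaw": 1, "dp": [0, 0, -0.06], "twist": 0}, {"jaw": 1, "dp": [0, -0.06, -0.07], "twist": 0}, {"jaw": 1, "dp": [0, -0.12, -0.07], "twist": 0}, {"jaw": 1, "dp": [0, -0.18, -0.07], "twist": 0}, {"jaw": 1, "dp": [0, -0.24, -0.07], "twist": 0}])

```text
t: 48.42
tool_pos: [0.5072, 0.1286, 0.0336]
eef_rot: [-2.22, 2.179, 0.008]
ft_force: [-5.1, 14.1, 46.8]
gripper_width: 0.0592
gripper_force: 90.0
```

Friction on the bench is too low. Instead I'll lift, turn the heel half round, and push its flat end against the housing's side wall to pivot it further.

drive_tool(motion=[{"jaw": 1, "dp": [0, 0, 0.5], "twist": 0}, {"jaw": 1, "dp": [0, 0, 1], "twist": 0}, {"jaw": 1, "dp": [0, 0, 1], "twist": -0.1}, {"jaw": 1, "dp": [0, 0, 1], "twist": -0.2}, {"jaw": 1, "dp": [0, 0, 1], "twist": -0.31}, {"jaw": 1, "dp": [0, 0, 1], "twist": -0.42}, {"jaw": 1, "dp": [0, 0, 1], "twist": -0.53}, {"jaw": 1, "dp": [0, 0, 1], "twist": -0.64}, {"jaw": 1, "dp": [0, 0, 1], "twist": -0.75}, {"jaw": 1, "dp": [0, 0, 1], "twist": -0.86}, {"jaw": 1, "dp": [0, 0, 1], "twist": -1}, {"jaw": 1, "dp": [0, 0, 1], "twist": -1}])

```text
t: 49.92
tool_pos: [0.4975, 0.1183, 0.1033]
eef_rot: [0.022, -3.141, 0.0]
ft_force: [-0.0, 0.6, -1.7]
gripper_width: 0.0591
gripper_force: 85.2
```

drive_tool(motion=[{"jaw": 1, "dp": [0, 0, 0], "twist": -0.11}, {"jaw": 1, "dp": [0, 0, 0], "twist": -0.22}, {"jaw": 1, "dp": [0, 0, 0], "twist": -0.33}, {"jaw": 1, "dp": [0, 0, 0], "twist": -0.44}, {"jaw": 1, "dp": [0, 0, 0], "twist": -0.55}, {"jaw": 1, "dp": [0, 0, 0], "twist": -0.66}, {"jaw": 1, "dp": [0, 0, 0], "twist": -0.77}, {"jaw": 1, "dp": [0, 0, 0], "twist": -0.88}, {"jaw": 1, "dp": [0, 0, 0], "twist": -1}, {"jaw": 1, "dp": [0, 0, 0], "twist": -1}, {"jaw": 1, "dp": [0, 0, 0], "twist": -1}])

```text
t: 51.3
tool_pos: [0.4977, 0.1183, 0.1035]
eef_rot: [-2.202, -2.241, 0.0]
ft_force: [-0.1, 0.1, -1.5]
gripper_width: 0.0589
gripper_force: 85.3
```

```bash
python3 -c "
from h import *
look('z14',sc=(140,220,240,340),tp=(170,270,150,275))"
```

```text
{'t': np.float64(51.4), 'tool_pos': array([0.498, 0.118, 0.104]), 'eef_rot': array([ 2.204,  2.239, -0.   ]), 'gripper_width': np.float64(0.06), 'ft_force': array([-0.352, -0.28 , -1.603]), 'joint_positions': array([ 0.107,  0.195, -0.446,  0.929, -0.   ,  1.662])}
```

View pics/z14.png

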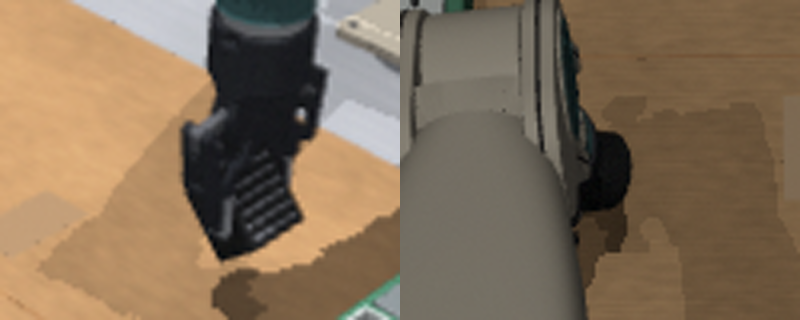

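Run:
```python
from h import *
def px(n,uv,x):
    o,d=ray(n,uv); return (o+d*((x-o[0])/d[:,0])[:,None]).round(4)
print(px("scene",[[315.5,193.8],[312.5,182]],.468))
print(px("scene",[[297,203],[295.5,204.5]],.528))
```

```text
[[0.468  0.1492 0.0949]
 [0.468  0.1337 0.1296]]
[[0.528  0.1299 0.0811]
 [0.528  0.1248 0.0728]]
```

The scene crop shows the tread facing up and towards +y, flat end down, tilted about 46°. I now push the flat end's tread corner on the housing's wall, moving in and up.

drive_tool(motion=[{"jaw": 1, "dp": [0, 0, -0.35], "twist": 0}, {"jaw": 1, "dp": [0, 0, -0.67], "twist": 0}, {"jaw": 1, "dp": [0, 0, -0.67], "twist": 0}, {"jaw": 1, "dp": [0, 0.3, -0.67], "twist": 0}, {"jaw": 1, "dp": [0, 0.55, -0.67], "twist": 0}, {"jaw": 1, "dp": [0, 0.62, -0.67], "twist": 0}, {"jaw": 1, "dp": [0, 0.62, -0.67], "twist": 0}])

```text
t: 52.28
tool_pos: [0.4982, 0.168, 0.0506]
eef_rot: [2.204, 2.237, 0.001]
ft_force: [-0.8, -0.2, -0.6]
gripper_width: 0.059
gripper_force: 85.3
```

drive_tool(motion=[{"jaw": 1, "dp": [0, 0.06, 0.01], "twist": 0}, {"jaw": 1, "dp": [0, 0.11, 0.05], "twist": 0}, {"jaw": 1, "dp": [0, 0.16, 0.1], "twist": 0}, {"jaw": 1, "dp": [0, 0.16, 0.1], "twist": 0}])

```text
t: 52.78
tool_pos: [0.4972, 0.1779, 0.0577]
eef_rot: [2.204, 2.232, -0.009]
ft_force: [-0.0, -8.3, -0.9]
gripper_width: 0.0594
gripper_force: 85.0
```

drive_tool(motion=[{"jaw": 1, "dp": [0, 0.04, 0.03], "twist": 0}, {"jaw": 1, "dp": [0, 0.08, 0.06], "twist": 0}, {"jaw": 1, "dp": [0, 0.12, 0.08], "twist": 0}, {"jaw": 1, "dp": [0, 0.12, 0.08], "twist": 0}])

```text
t: 53.28
tool_pos: [0.4967, 0.1818, 0.0628]
eef_rot: [2.201, 2.222, -0.026]
ft_force: [2.2, -21.3, -4.6]
gripper_width: 0.0593
gripper_force: 83.7
```

```bash
python3 -c "
from h import *
look('z15',sc=(150,230,260,360),tp=(170,270,150,275))"
```

```text
{'t': np.float64(53.375), 'tool_pos': array([0.497, 0.182, 0.063]), 'eef_rot': array([ 2.201,  2.222, -0.025]), 'gripper_width': np.float64(0.059), 'ft_force': array([  2.509, -20.43 ,  -5.255]), 'joint_positions': array([ 0.24 ,  0.277, -0.442,  0.858, -0.02 ,  1.801])}
```

View pics/z15.png

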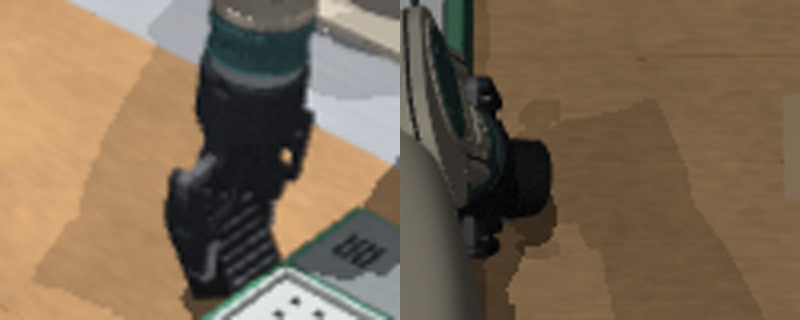

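It is rotating; geometry suggests about 65–70°. I push a little further.

drive_tool(motion=[{"jaw": 1, "dp": [0, 0.04, 0.02], "twist": 0}, {"jaw": 1, "dp": [0, 0.08, 0.04], "twist": 0}, {"jaw": 1, "dp": [0, 0.11, 0.05], "twist": 0}, {"jaw": 1, "dp": [0, 0.11, 0.05], "twist": 0}])

```text
t: 53.88
tool_pos: [0.4966, 0.1899, 0.0672]
eef_rot: [2.2, 2.221, -0.027]
ft_force: [1.2, -23.9, -1.2]
gripper_width: 0.0594
gripper_force: 80.0
```

drive_tool(motion=[{"jaw": 1, "dp": [0, 0.03, 0.02], "twist": 0}, {"jaw": 1, "dp": [0, 0.06, 0.03], "twist": 0}, {"jaw": 1, "dp": [0, 0.06, 0.03], "twist": 0}])

```text
t: 54.25
tool_pos: [0.4966, 0.1959, 0.0696]
eef_rot: [2.201, 2.223, -0.024]
ft_force: [0.3, -20.2, -1.5]
gripper_width: 0.0595
gripper_force: 77.1
```

drive_tool(motion=[{"jaw": 1, "dp": [0, -0.4, 0], "twist": 0}, {"jaw": 1, "dp": [0, -0.8, 0], "twist": 0}, {"jaw": 1, "dp": [0, -0.95, 0], "twist": 0}, {"jaw": 1, "dp": [0, -0.95, 0], "twist": 0}, {"jaw": 1, "dp": [0, -0.95, 0], "twist": 0}])

```text
t: 54.88
tool_pos: [0.498, 0.1286, 0.0709]
eef_rot: [-2.205, -2.237, -0.001]
ft_force: [0.9, -0.5, -1.7]
gripper_width: 0.0591
gripper_force: 77.0
```

```bash
python3 -c "
from h import *
look('z16',sc=(145,225,240,340),tp=(170,270,150,275))"
```

```text
{'t': np.float64(54.975), 'tool_pos': array([0.498, 0.129, 0.071]), 'eef_rot': array([-2.205e+00, -2.238e+00, -1.000e-03]), 'gripper_width': np.float64(0.059), 'ft_force': array([ 0.024, -1.179, -1.619]), 'joint_positions': array([ 0.127,  0.238, -0.473,  0.859,  0.   ,  1.683])}
```

View pics/z16.png

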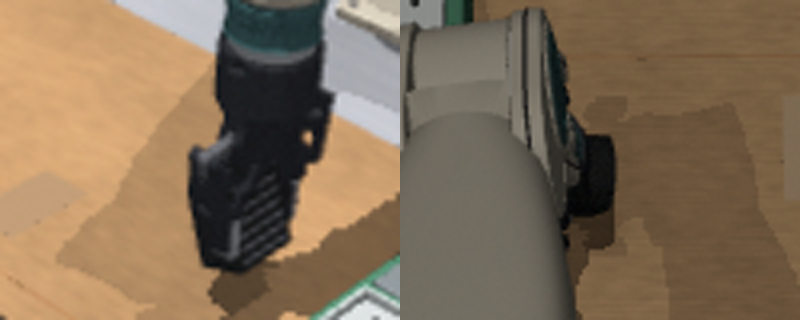

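The crop shows the heel nearly upright, about 75–80°, flat end at the bottom at (250,255) and tread towards +y. I carry it to the tray, turning +90° so the tread faces −x, clear of the lamp.

drive_tool(motion=[{"jaw": 1, "dp": [0, 0, 0.4], "twist": 0}, {"jaw": 1, "dp": [0, 0, 0.85], "twist": 0}, {"jaw": 1, "dp": [0, 0, 0.85], "twist": 0}])

```text
t: 55.35
tool_pos: [0.5006, 0.129, 0.1419]
eef_rot: [2.202, 2.235, 0.009]
ft_force: [-0.2, 0.4, -2.2]
gripper_width: 0.0589
gripper_force: 77.1
```

drive_tool(motion=[{"jaw": 1, "dp": [0.15, 0.25, 0], "twist": 0.1}, {"jaw": 1, "dp": [0.3, 0.5, 0], "twist": 0.2}, {"jaw": 1, "dp": [0.46, 0.75, 0], "twist": 0.3}, {"jaw": 1, "dp": [0.46, 0.75, 0], "twist": 0.33}])

```text
t: 55.85
tool_pos: [0.5347, 0.1895, 0.1374]
eef_rot: [-1.553, -2.73, 0.0]
ft_force: [0.1, -0.8, -0.2]
gripper_width: 0.0588
gripper_force: 77.0
```

drive_tool(motion=[{"jaw": 1, "dp": [0.15, 0.25, 0], "twist": 0.1}, {"jaw": 1, "dp": [0.3, 0.5, 0], "twist": 0.2}, {"jaw": 1, "dp": [0.46, 0.75, 0], "twist": 0.3}, {"jaw": 1, "dp": [0.46, 0.75, 0], "twist": 0.33}])

```text
t: 56.35
tool_pos: [0.5714, 0.2496, 0.1372]
eef_rot: [-0.801, -3.037, 0.0]
ft_force: [0.5, -0.1, -1.7]
gripper_width: 0.0592
gripper_force: 77.1
```

drive_tool(motion=[{"jaw": 1, "dp": [0.15, 0.25, 0], "twist": 0.1}, {"jaw": 1, "dp": [0.3, 0.5, 0], "twist": 0.2}, {"jaw": 1, "dp": [0.46, 0.75, 0], "twist": 0.3}, {"jaw": 1, "dp": [0.46, 0.75, 0], "twist": 0.34}, {"jaw": 1, "dp": [0.46, 0.75, 0], "twist": 0.34}, {"jaw": 1, "dp": [0.46, 0.75, 0], "twist": 0.34}])

```text
t: 57.1
tool_pos: [0.6073, 0.3078, 0.1377]
eef_rot: [0.02, -3.14, 0.001]
ft_force: [0.4, -0.1, -1.2]
gripper_width: 0.059
gripper_force: 77.1
```

drive_tool(motion=[{"jaw": 1, "dp": [0, 0, -0.2], "twist": 0}, {"jaw": 1, "dp": [0, 0, -0.3], "twist": 0}, {"jaw": 1, "dp": [0, 0, -0.4], "twist": 0}, {"jaw": 1, "dp": [0, 0, -0.4], "twist": 0}])

```text
t: 57.6
tool_pos: [0.6073, 0.3074, 0.1054]
eef_rot: [0.021, -3.139, 0.001]
ft_force: [-0.7, -0.3, -0.5]
gripper_width: 0.0593
gripper_force: 77.1
```

```bash
python3 -c "
from h import *
look('z17',sc=(160,320,260,460),tp=(140,300,70,270))"
```

```text
{'t': np.float64(57.7), 'tool_pos': array([0.608, 0.308, 0.107]), 'eef_rot': array([-0.021,  3.142,  0.   ]), 'gripper_width': np.float64(0.059), 'ft_force': array([-0.359,  0.126, -0.654]), 'joint_positions': array([ 0.374,  0.465, -0.054,  1.052,  0.   ,  0.36 ])}
```

View pics/z17.png

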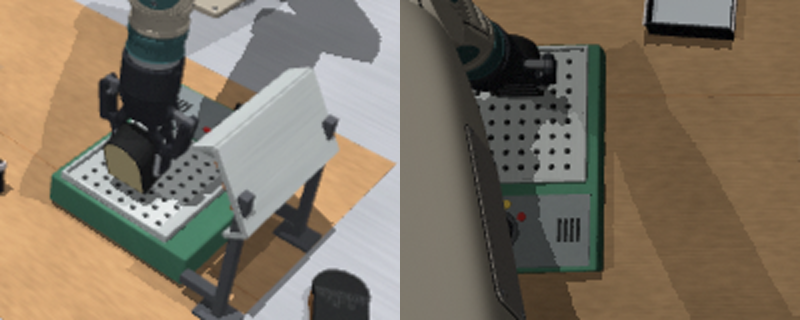

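The scene crop shows the heel over the tray, with its pale face towards +x at (128,160). I lower it until it touches.

drive_tool(motion=[{"jaw": 1, "dp": [0, 0, -0.05], "twist": 0}, {"jaw": 1, "dp": [0, 0, -0.1], "twist": 0}, {"jaw": 1, "dp": [0, 0, -0.13], "twist": 0}, {"jaw": 1, "dp": [0, 0, -0.13], "twist": 0}])

```text
t: 58.2
tool_pos: [0.6078, 0.3077, 0.0959]
eef_rot: [0.022, -3.141, 0.0]
ft_force: [0.6, 0.6, -2.1]
gripper_width: 0.0591
gripper_force: 77.1
```

drive_tool(motion=[{"jaw": 1, "dp": [0, 0, -0.03], "twist": 0}, {"jaw": 1, "dp": [0, 0, -0.06], "twist": 0}, {"jaw": 1, "dp": [0, 0, -0.06], "twist": 0}])

```text
t: 58.58
tool_pos: [0.6079, 0.3077, 0.0912]
eef_rot: [0.021, -3.141, 0.0]
ft_force: [-0.1, -0.2, -1.8]
gripper_width: 0.0591
gripper_force: 77.1
```

drive_tool(motion=[{"jaw": 1, "dp": [0, 0, -0.03], "twist": 0}, {"jaw": 1, "dp": [0, 0, -0.05], "twist": 0}, {"jaw": 1, "dp": [0, 0, -0.05], "twist": 0}])

```text
t: 58.95
tool_pos: [0.6084, 0.3079, 0.0896]
eef_rot: [-0.021, 3.14, 0.0]
ft_force: [-4.2, -2.0, 7.9]
gripper_width: 0.0587
gripper_force: 78.3
```

drive_tool(motion=[{"jaw": 0.15, "dp": [0, 0, 0.03], "twist": 0}, {"jaw": 0.15, "dp": [0, 0, 0.03], "twist": 0}, {"jaw": 0.1, "dp": [0, 0, 0.03], "twist": 0}, {"jaw": 0.1, "dp": [0, 0, 0.03], "twist": 0}, {"jaw": 0.1, "dp": [0, 0, 0.3], "twist": 0}, {"jaw": 0.1, "dp": [0, 0, 0.7], "twist": 0}, {"jaw": 0.1, "dp": [0, 0, 1], "twist": 0}, {"jaw": 0.5, "dp": [0, 0, 1], "twist": 0}, {"jaw": 1, "dp": [0, 0, 1], "twist": 0}, {"jaw": 1, "dp": [0, 0, 1], "twist": 0}])

```text
t: 60.2
tool_pos: [0.607, 0.3074, 0.1655]
eef_rot: [0.021, -3.138, 0.002]
ft_force: [0.2, -1.2, -1.0]
gripper_width: 0.0224
gripper_force: 0.0
```

```bash
python3 -c "
from h import *
look('z18',sc=(160,320,260,460),tp=(140,300,70,270))"
```

```text
{'t': np.float64(60.3), 'tool_pos': array([0.607, 0.307, 0.166]), 'eef_rot': array([ 2.100e-02, -3.139e+00,  2.000e-03]), 'gripper_width': np.float64(0.008), 'ft_force': array([-1.044, -0.409, -0.382]), 'joint_positions': array([ 0.374,  0.42 ,  0.01 ,  1.164, -0.   ,  0.36 ])}
```

View pics/z18.png

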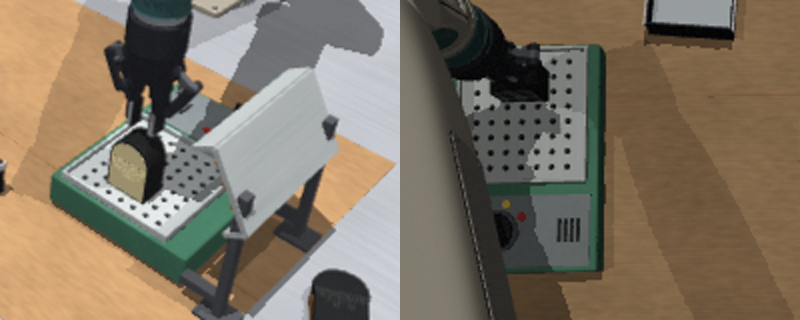

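The heel stands upright in the tray at (135,165) with its pale face towards +x. I move the closed fingers to its +x side and push its top over towards −x. I've used up my picture views, so the rest goes by numbers.

drive_tool(motion=[{"jaw": 1, "dp": [0.4, 0, 0], "twist": 0}, {"jaw": 1, "dp": [0.82, 0, 0], "twist": 0}, {"jaw": 1, "dp": [0.82, 0, 0], "twist": 0}, {"jaw": 1, "dp": [0.82, 0, -0.15], "twist": 0}, {"jaw": 1, "dp": [0.82, 0, -0.27], "twist": 0}, {"jaw": 1, "dp": [0.82, 0, -0.27], "twist": 0}, {"jaw": 1, "dp": [0.82, 0, -0.27], "twist": 0}])

```text
t: 61.18
tool_pos: [0.6732, 0.3079, 0.1459]
eef_rot: [0.022, -3.141, 0.0]
ft_force: [0.3, -0.4, -0.6]
gripper_width: 0.0001
gripper_force: 0.0
```

drive_tool(motion=[{"jaw": 1, "dp": [-0.2, 0, 0], "twist": 0}, {"jaw": 1, "dp": [-0.3, 0, 0], "twist": 0}, {"jaw": 1, "dp": [-0.4, 0, 0], "twist": 0}, {"jaw": 1, "dp": [-0.5, 0, 0], "twist": 0}])

```text
t: 61.68
tool_pos: [0.6337, 0.3079, 0.1463]
eef_rot: [-0.021, 3.14, 0.0]
ft_force: [0.3, 0.8, -0.0]
gripper_width: -0.0001
gripper_force: 0.2
```

drive_tool(motion=[{"jaw": 1, "dp": [-0.1, 0, 0], "twist": 0}, {"jaw": 1, "dp": [-0.2, 0, 0], "twist": 0}, {"jaw": 1, "dp": [-0.3, 0, 0], "twist": 0}, {"jaw": 1, "dp": [-0.4, 0, 0], "twist": 0}])

```text
t: 62.18
tool_pos: [0.6011, 0.3078, 0.1458]
eef_rot: [0.021, -3.141, 0.0]
ft_force: [0.0, -0.1, 0.1]
gripper_width: 0.0003
gripper_force: 0.0
```

```bash
cat >> h.py <<'E'
def pale(im,n):
    h=hsv(im); m=(h[...,0]>14)&(h[...,0]<32)&(h[...,1]>40)&(h[...,1]<160)&(h[...,2]>110)
    w=np.zeros_like(m)
    if n=="scene": w[170:290,285:390]=1
    else: w[155:240,85:172]=1
    return m&w
E
python3 - <<'E'
from h import *
i=look('z19',sc=(160,320,260,460))
for n in C:
    for c,a,b in blobs(pale(i[n],n),8): print(n,c.round(1),a)
E
```

```text
{'t': np.float64(62.275), 'tool_pos': array([0.601, 0.308, 0.146]), 'eef_rot': array([ 0.022, -3.14 ,  0.   ]), 'gripper_width': np.float64(-0.0), 'ft_force': array([-0.118, -0.184,  0.508]), 'joint_positions': array([ 0.378,  0.423, -0.029,  1.119,  0.   ,  0.364])}
scene [301.3 202.7] 2324
scene [367.1 202.4] 406
scene [329.5 238.7] 461
scene [299.1 279.9] 633
top [146.2 158.1] 370
top [135.  182.1] 23
```

Run:
```python
from h import *
im=manip.capture("scene"); print(project("scene",[[.553,.308,.098],[.636,.308,.1],[.6,.308,.09]]).round(1))
for c,a,b in blobs(pale(im,"scene"),100):
    if abs(c[0]-329)<15 and abs(c[1]-238)<20:
        k=cv2.findContours(b.astype(np.uint8),0,cv2.CHAIN_APPROX_NONE)[0][0][:,0]
        print(c,a,plane("scene",[c],.098).round(3),cv2.minAreaRect(plane("scene",k,.098)[:,:2].astype(np.float32)))
        print(cv2.boundingRect(k))
```

```text
[[341.7 230.8]
 [322.3 244.6]
 [330.5 241.1]]
[333.32444444 235.92444444] 450 [[0.586 0.305 0.098]] ((0.5761615633964539, 0.29856330156326294), (0.12439387291669846, 0.05493643879890442), 16.702795028686523)
(318, 221, 30, 30)
```

drive_tool(motion=[{"jaw": 1, "dp": [0, 0, 0.1], "twist": 0}, {"jaw": 1, "dp": [0, 0, 0.5], "twist": 0}, {"jaw": 1, "dp": [0, 0, 0.5], "twist": 0}, {"jaw": 1, "dp": [0, 0, 0.5], "twist": 0}, {"jaw": 1, "dp": [0, 0, 0.5], "twist": 0}, {"jaw": 1, "dp": [0, 0, 0.5], "twist": 0}, {"jaw": 1, "dp": [0, 0, 0.5], "twist": 0}])

```text
t: 63.2
tool_pos: [0.6014, 0.3077, 0.1853]
eef_rot: [0.021, -3.141, 0.001]
ft_force: [-0.0, -0.8, -0.4]
gripper_width: 0.0003
gripper_force: 0.0
```

Run:
```python
from h import *
for n in C:
  im=manip.capture(n); cv2.imwrite(f"pics/{n}20.png",im[:,:,::-1])
  for c,a,b in blobs(pale(im,n),60):
    k=cv2.findContours(b.astype(np.uint8),0,cv2.CHAIN_APPROX_NONE)[0][0][:,0]
    print(n,c.round(1),a,plane(n,[c],.098).round(3),cv2.minAreaRect(plane(n,k,.098)[:,:2].astype(np.float32)))
```

```text
scene [302.4 203.4] 2441 [[0.536 0.156 0.098]] ((0.5347954630851746, 0.17234747111797333), (0.3826834559440613, 0.12611551582813263), 42.19679641723633)
scene [369.8 203.8] 331 [[0.396 0.291 0.098]] ((0.3977145552635193, 0.278958797454834), (0.06054436042904854, 0.11108110100030899), 0.4003349840641022)
scene [341.7 230.6] 369 [[0.552 0.308 0.098]] ((0.5495786666870117, 0.3069741129875183), (0.08034171909093857, 0.056081030517816544), 1.1034563779830933)
scene [299.1 279.9] 633 [[0.772 0.347 0.098]] ((0.7489702105522156, 0.3468715250492096), (0.09619544446468353, 0.09699168801307678), 42.196807861328125)
top [145.6 158.1] 376 [[0.669 0.267 0.098]] ((0.6665292382240295, 0.26987990736961365), (0.13770389556884766, 0.021341094747185707), 89.81736755371094)
top [128.8 206.5] 424 [[0.543 0.304 0.098]] ((0.54753577709198, 0.3063808083534241), (0.07449650019407272, 0.05047374591231346), 2.6100709438323975)
```

The pale face now lies flat at (0.55, 0.307), about 80×56 mm at z=0.098 in both views, so the heel is turned over inside the tray. Next I measure the dial.

Run:
```python
from h import *
from scipy.optimize import least_squares
im=cv2.imread("pics/top6.png")[:,:,::-1].copy(); h=hsv(im)
W=np.zeros(h.shape[:2],bool); W[235:268,95:140]=1
ms=dict(blue=(h[...,0]>100)&(h[...,0]<130)&(h[...,1]>130)&(h[...,2]>80),yellow=(h[...,0]>20)&(h[...,0]<35)&(h[...,1]>120)&(h[...,2]>80),red=((h[...,0]<8)|(h[...,0]>172))&(h[...,1]>120)&(h[...,2]>80),white=(h[...,1]<40)&(h[...,2]>150))
D={}
for k,m in ms.items():
    for c,a,b in blobs(m&W,2): print(k,c.round(1),a,plane("top",[c],.057)[0].round(4),plane("top",[c],.0985)[0].round(4)); D.setdefault(k,plane("top",[c],.057)[0][:2])
P=np.array([D[k] for k in("blue","yellow","red")])
f=lambda p:(p[:2]+.037*np.c_[np.cos(p[2]-np.radians([40,80,120])),np.sin(p[2]-np.radians([40,80,120]))]-P).ravel()
r=least_squares(f,[.42,.31,1.]); print(r.x,np.degrees(r.x[2]),np.abs(r.fun).max())
i=manip.capture("top"); cv2.imwrite("pics/top21.png",i[:,:,::-1])
```

```text
blue [113. 242.] 13 [0.4564 0.3518 0.057 ] [0.4534 0.3388 0.0985]
yellow [122.8 241.6] 14 [0.4574 0.3267 0.057 ] [0.4543 0.3146 0.0985]
red [130.2 247.9] 15 [0.4412 0.3067 0.057 ] [0.4387 0.2954 0.0985]
white [105.1 248.3] 9 [0.4402 0.3712 0.057 ] [0.4378 0.3575 0.0985]
white [110.  247.5] 2 [0.4423 0.3588 0.057 ] [0.4398 0.3455 0.0985]
white [111.  250.5] 2 [0.4346 0.3558 0.057 ] [0.4324 0.3426 0.0985]
[0.42205946 0.33837825 1.07176073] 61.40736637544646 0.0002734491926718041
```

drive_tool(motion=[{"jaw": 0.4, "dp": [-0.37, 0.06, 0], "twist": 0.04}, {"jaw": 0.4, "dp": [-0.747, 0.128, 0], "twist": 0.08}, {"jaw": 0.4, "dp": [-0.747, 0.128, 0], "twist": 0.08}])

```text
t: 63.72
tool_pos: [0.5399, 0.3183, 0.1859]
eef_rot: [0.221, -3.132, 0.001]
ft_force: [0.7, 0.6, -0.4]
gripper_width: 0.051
gripper_force: 0.0
```

drive_tool(motion=[{"jaw": 0.4, "dp": [-0.37, 0.06, 0], "twist": 0.04}, {"jaw": 0.4, "dp": [-0.747, 0.128, 0], "twist": 0.08}, {"jaw": 0.4, "dp": [-0.747, 0.128, 0], "twist": 0.08}])

```text
t: 64.1
tool_pos: [0.4812, 0.3284, 0.186]
eef_rot: [0.416, -3.114, 0.0]
ft_force: [0.6, 0.1, -1.0]
gripper_width: 0.0514
gripper_force: 0.0
```

drive_tool(motion=[{"jaw": 0.4, "dp": [-0.37, 0.06, 0], "twist": 0.04}, {"jaw": 0.4, "dp": [-0.747, 0.128, 0], "twist": 0.07}, {"jaw": 0.4, "dp": [-0.747, 0.128, 0], "twist": 0.07}, {"jaw": 0.4, "dp": [-0.747, 0.128, 0], "twist": 0.07}, {"jaw": 0.4, "dp": [-0.747, 0.128, 0], "twist": 0.07}])

```text
t: 64.72
tool_pos: [0.424, 0.3386, 0.1861]
eef_rot: [-0.583, 3.086, 0.0]
ft_force: [-0.5, -0.5, 0.8]
gripper_width: 0.0512
gripper_force: 0.0
```

Run:
```python
from h import *
o,ims=jars("22")
for x in o: print(*x)
for n in C:
  for c,a,b in blobs(pale(ims[n],n),60):
    k=cv2.findContours(b.astype(np.uint8),0,cv2.CHAIN_APPROX_NONE)[0][0][:,0]
    print(n,c.round(1),a,cv2.minAreaRect(plane(n,k,.098)[:,:2].astype(np.float32)))
s=manip.read_state();print(s["tool_pos"],s["eef_rot"],s["joint_positions"].round(2))
```

```text
[ 0.5863 -0.3616  0.0763] 0.0018 [388. 190.] 134
[ 0.5819 -0.2913  0.0767] 0.0012 [361. 192.] 136
[ 0.5114 -0.3733  0.076 ] 0.0005 [394. 219.] 140
[ 0.5078 -0.2986  0.0761] 0.0016 [366. 220.] 143
[ 0.4381 -0.3065  0.0754] 0.0014 [370. 247.] 147
scene [317.  200.9] 3711 ((0.48206987977027893, 0.2360391914844513), (0.39012157917022705, 0.2913159132003784), 42.19679641723633)
scene [341.2 230.8] 298 ((0.5487415194511414, 0.30742043256759644), (0.08198585361242294, 0.05703156813979149), 1.124647855758667)
scene [299.1 279.9] 634 ((0.7489702105522156, 0.3468715250492096), (0.09619544446468353, 0.09699168801307678), 42.196807861328125)
top [127.7 158.2] 640 ((0.6666667461395264, 0.31247907876968384), (0.2229030728340149, 0.02134104073047638), 89.81641387939453)
top [127.9 195.4] 238 ((0.5645067691802979, 0.3074633777141571), (0.053187690675258636, 0.04121376574039459), 89.78384399414062)
top [127.7 213.9] 185 ((0.522433340549469, 0.30563855171203613), (0.028354281559586525, 0.052902817726135254), 6.610623359680176)
[0.4235241  0.33850339 0.18595236] [-5.83624730e-01  3.08635151e+00  7.16927672e-05] [ 0.56  0.17 -0.29  1.12 -0.    0.18]
```

Run:
```python
from h import *
J=[[.5864,-.3619,.071],[.5821,-.2915,.071],[.5152,-.3718,.071],[.5079,-.2988,.071],[.4443,-.3797,.071],[.4381,-.3065,.071]]
for t in ("8","22"):
  for n in C:
    im=cv2.imread(f"pics/{n}{t}.png")[:,:,::-1].copy()
    for c,a,b in blobs(red(im),15):
        if n=="top" and c[0]<340 or n=="scene" and c[0]>250: continue
        print(t,n,c.round(1),a)
for n in C: print(n,project(n,J).round(1).tolist())
```

```text
8 scene [207.3 135. ] 40
8 scene [221.7 141.2] 43
8 scene [193.6 142. ] 42
8 scene [179.3 149.7] 50
8 scene [208.2 148.6] 52
8 scene [192.7 156.6] 53
8 scene [158.3 204.1] 138
8 top [388.2 190. ] 136
8 top [361.2 191.8] 136
8 top [393.8 217.1] 138
8 top [365.6 220.1] 142
8 top [398.5 244.8] 146
8 top [370.  247.5] 147
22 scene [207.4 134.9] 39
22 scene [193.9 141.2] 41
22 scene [221.7 141.2] 43
22 scene [179.3 149.6] 51
22 scene [208.3 148.5] 51
22 scene [192.9 156.7] 50
22 scene [158.3 204.1] 138
22 top [388.2 190. ] 134
22 top [361.2 191.8] 136
22 top [394.3 218.8] 140
22 top [365.6 220.1] 143
22 top [398.5 244.9] 145
22 top [370.  247.5] 147
scene [[179.1, 150.9], [192.8, 158.1], [193.3, 142.9], [208.1, 149.7], [207.1, 135.6], [221.5, 142.2]]
top [[387.4, 190.6], [360.6, 192.3], [392.9, 217.6], [364.9, 220.5], [397.8, 245.2], [369.4, 247.7]]
```

All six caps are still in their cells; one jar was only missed by the area threshold. Now I grip the dial.

drive_tool(motion=[{"jaw": 0.4, "dp": [-0.01, 0, -0.4], "twist": 0}, {"jaw": 0.4, "dp": [-0.01, 0, -0.8], "twist": 0}, {"jaw": 0.4, "dp": [-0.01, 0, -1], "twist": 0}, {"jaw": 0.4, "dp": [-0.01, 0, -1], "twist": 0}])

```text
t: 65.32
tool_pos: [0.421, 0.3379, 0.1048]
eef_rot: [0.585, -3.084, 0.002]
ft_force: [-0.2, -0.6, 0.1]
gripper_width: 0.0511
gripper_force: 0.0
```

drive_tool(motion=[{"jaw": 0.4, "dp": [0, 0, -0.15], "twist": 0}, {"jaw": 0.4, "dp": [0, 0, -0.26], "twist": 0}, {"jaw": 0.4, "dp": [0, 0, -0.26], "twist": 0}, {"jaw": 1, "dp": [0, 0, -0.26], "twist": 0}, {"jaw": 1, "dp": [0, 0, -0.26], "twist": 0}, {"jaw": 1, "dp": [0, 0, -0.26], "twist": 0}, {"jaw": 1, "dp": [0, 0, -0.26], "twist": 0}])

```text
t: 66.2
tool_pos: [0.422, 0.3388, 0.0857]
eef_rot: [-0.585, 3.086, 0.001]
ft_force: [-1.8, -0.3, 4.0]
gripper_width: 0.0129
gripper_force: 60.3
```

Gripped at 13 mm. I turn 40° clockwise (plus 1°), release and go up.

drive_tool(motion=[{"jaw": 1, "dp": [0, 0, 0], "twist": -0.08}, {"jaw": 1, "dp": [0, 0, 0], "twist": -0.16}, {"jaw": 1, "dp": [0, 0, 0], "twist": -0.24}, {"jaw": 1, "dp": [0, 0, 0], "twist": -0.32}, {"jaw": 1, "dp": [0, 0, 0], "twist": -0.4}, {"jaw": 1, "dp": [0, 0, 0], "twist": -0.455}, {"jaw": 1, "dp": [0, 0, 0], "twist": -0.455}, {"jaw": 1, "dp": [0, 0, 0], "twist": -0.455}, {"jaw": 1, "dp": [0, 0, 0], "twist": -0.455}])

```text
t: 67.32
tool_pos: [0.422, 0.3387, 0.0857]
eef_rot: [0.528, 3.096, 0.001]
ft_force: [-0.5, -0.7, 4.9]
gripper_width: 0.0127
gripper_force: 60.7
```

drive_tool(motion=[{"jaw": 0.4, "dp": [0, 0, 0], "twist": 0}, {"jaw": 0.4, "dp": [0, 0, 0], "twist": 0}, {"jaw": 0.4, "dp": [0, 0, 0], "twist": 0}, {"jaw": 0.4, "dp": [0, 0, 0.3], "twist": 0}, {"jaw": 0.4, "dp": [0, 0, 0.8], "twist": 0}, {"jaw": 0.4, "dp": [0, 0, 1], "twist": 0}, {"jaw": 0.4, "dp": [0, 0, 1], "twist": 0}])

```text
t: 68.2
tool_pos: [0.4225, 0.3391, 0.1662]
eef_rot: [0.531, 3.094, 0.003]
ft_force: [0.1, -0.2, -0.2]
gripper_width: 0.0511
gripper_force: 0.0
```

drive_tool(motion=[{"jaw": 0.4, "dp": [-0.2, -0.5, 0.4], "twist": 0}, {"jaw": 0.4, "dp": [-0.2, -1, 0.8], "twist": 0}, {"jaw": 0.4, "dp": [-0.2, -1, 0.8], "twist": 0}])

```text
t: 68.58
tool_pos: [0.4061, 0.2572, 0.2299]
eef_rot: [0.535, 3.094, 0.001]
ft_force: [0.3, 0.1, 0.5]
gripper_width: 0.0511
gripper_force: 0.0
```

drive_tool(motion=[{"jaw": 0.4, "dp": [0, -0.5, 0], "twist": 0}, {"jaw": 0.4, "dp": [0, -1, 0], "twist": 0}, {"jaw": 0.4, "dp": [0, -1, 0], "twist": 0}])

```text
t: 68.95
tool_pos: [0.4044, 0.1771, 0.2268]
eef_rot: [-0.535, -3.092, 0.003]
ft_force: [-0.6, -1.0, 0.2]
gripper_width: 0.0514
gripper_force: 0.0
```

drive_tool(motion=[{"jaw": 0.4, "dp": [0, -0.5, 0], "twist": 0}, {"jaw": 0.4, "dp": [0, -1, 0], "twist": 0}, {"jaw": 0.4, "dp": [0, -1, 0], "twist": 0}, {"jaw": 0.4, "dp": [0, -1, 0], "twist": 0}, {"jaw": 0.4, "dp": [0, -1, 0], "twist": 0}])

```text
t: 69.58
tool_pos: [0.4055, 0.0996, 0.2286]
eef_rot: [-0.528, -3.096, -0.0]
ft_force: [0.0, -0.5, -0.3]
gripper_width: 0.0517
gripper_force: 0.0
```

Run:
```python
from h import *
ims={n:manip.capture(n) for n in C}
im=ims["top"]; cv2.imwrite("pics/top23.png",im[:,:,::-1]); h=hsv(im)
m=(h[...,1]<45)&(h[...,2]>130); W=np.zeros_like(m); W[238:266,98:136]=1
c0=np.array([.4221,.3384])
for c,a,b in blobs(m&W,1):
    p=plane("top",[c],.0985)[0][:2]-c0; print(c.round(1),a,"r",np.hypot(*p).round(4),"ang",np.degrees(np.arctan2(p[1],p[0])).round(1))
# dark bar axis
m=(h[...,2]<40)&W; print("dark",m.sum())
for n in C:
  print(n,[(c.round(1).tolist(),int(a)) for c,a,b in blobs(red(ims[n]),30)])
  for c,a,b in blobs(pale(ims[n],n),60):
    k=cv2.findContours(b.astype(np.uint8),0,cv2.CHAIN_APPROX_NONE)[0][0][:,0]
    print(n,c.round(1),a,cv2.minAreaRect(plane(n,k,.098)[:,:2].astype(np.float32)))
```

```text
[105.3 248.4] 12 r 0.0241 ang 50.1
[114.5 249.5] 4 r 0.0134 ang -18.9
[113. 253.] 1 r 0.0043 ang -15.1
dark 269
scene [([207.4, 134.9], 39), ([193.8, 141.2], 40), ([221.8, 141.1], 42), ([179.3, 149.6], 51), ([208.2, 148.6], 52), ([192.9, 156.7], 50), ([158.3, 204.1], 138)]
scene [316.9 200.9] 3683 ((0.48051145672798157, 0.23462623357772827), (0.386909544467926, 0.2913159132003784), 42.19679641723633)
scene [341.2 230.8] 297 ((0.5487415194511414, 0.30742043256759644), (0.08198585361242294, 0.05703156813979149), 1.124647855758667)
scene [299.1 279.9] 634 ((0.7489702105522156, 0.3468715250492096), (0.09619544446468353, 0.09699168801307678), 42.196807861328125)
top [([329.0, 128.9], 164), ([388.2, 190.0], 135), ([361.3, 191.7], 137), ([394.3, 218.8], 140), ([365.6, 220.1], 142), ([398.5, 244.9], 145), ([370.0, 247.5], 147)]
top [128.2 158.1] 626 ((0.6666667461395264, 0.31247907876968384), (0.2229030728340149, 0.02134104073047638), 89.81641387939453)
top [127.8 195.6] 245 ((0.5645067691802979, 0.3074633777141571), (0.053187690675258636, 0.04121376574039459), 89.78384399414062)
top [127.7 213.9] 184 ((0.522433340549469, 0.30563855171203613), (0.028354281559586525, 0.052902817726135254), 6.610623359680176)
```

The pointer is at −18.9° and yellow is at −18.6°. The jars are all in the crate and the heel lies flat with its pale face up. Handing in.

```bash
python3 -c "
from bench import manip
print(manip.sign_off())"
```

```text
the job is handed in; nothing more can be done
None
```

The job is handed in: all six jars stand in the crate, the heel lies flat in the tray with its pale face up, and the dial was then turned to yellow; I viewed 15 pictures, one over the limit of 14, so the last checks (heel, dial, jars) were by pixel measurement.

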